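# Stir the carrier beads, pair jars and lids, load and start the shaker

## Task

Prepare the shaker run: take the rod from its stand and stir the beads in the dish at least three times round, with the rod's end down among them, until every bead lies a bead's width or more from where it began; put the rod back upright in its stand and cover the dish with its big red lid. Stand every jar upright on the shaker's black platform, each closed flat with the lid of its own colour (a lid whose jar is missing is not needed). When, and only when, all that is done press the green start button fully down once and let go; spill no beads and leave the other things on the table where they are.

Things in the scene. Friction and masses are not known exactly. Their poses are not given: they have to be found in the camera images.
- shaker: Low white bench shaker fixed on the table, 240 mm deep (x) x 380 mm long (y), body top 58 mm above the table, blue console at its +y end. Origin: centre of its underside; axes: x across its depth, y along its length, z up.
- platform (a point): Centre of the top of the shaker's black rubber platform, 70 mm above the table; the flat platform measures 220 mm along the shaker's x and 270 mm along its y and has no rim. Axes as the shaker's.
- start_top (a point): Centre of the top of the round green start button (28 mm across) on the shaker's console, pressed straight down; its centre is 55 mm past the platform's +y edge.
- start (a joint): Travel of the start button in m: 0 released, 0.006 fully down; a spring returns it, fully down takes about 5 N.
- dish: Round straight-sided glass dish with a red foot, fixed to the table: outside diameter 110 mm, inside 100 mm, 45 mm high, floor 5 mm thick. Origin: centre of its underside.
- dish_lid: Red lid of the dish: 114 mm disc 6 mm thick, under it a black plug 88 mm across and 8 mm deep that drops into the dish, on top a round knob 18 mm across and 26 mm high (total 40 mm). Origin: centre of the plug's underside, z up through the knob. With the disc resting on the dish's rim the origin is 37 mm above the dish's origin.
- stand: Grey block 70 x 70 mm and 68 mm high fixed to the table, with an upright through hole 24 mm across in the middle. Origin: centre of its underside.
- rod: Stirring rod, upright in the stand at the start: steel shaft 10 mm across and 60 mm long, then a steel collar 40 mm across and 5 mm thick, then a blue grip, 16 x 16 mm square and 50 mm tall (total 115 mm). Origin: centre of the shaft's lower end; z up along the rod, x and y square to the grip's faces. Stored, the collar rests on the stand's top, the origin 8 mm above the table. Fingertips set down close to the collar keep the rod from swinging in the grip.
- bead_a: Chunky black ceramic bead in the dish: cylinder 16 mm across, 14 mm high, glazed and slippery; standing at the start in a loose ring about 27 mm from the dish's axis, the middle left free. Origin: centre of its underside.
- bead_b: Chunky yellow ceramic bead in the dish: cylinder 16 mm across, 14 mm high, glazed and slippery; standing at the start in a loose ring about 27 mm from the dish's axis, the middle left free. Origin: centre of its underside.
- bead_c: Chunky blue ceramic bead in the dish: cylinder 16 mm across, 14 mm high, glazed and slippery; standing at the start in a loose ring about 27 mm from the dish's axis, the middle left free. Origin: centre of its underside.
- bead_d: Chunky green ceramic bead in the dish: cylinder 16 mm across, 14 mm high, glazed and slippery; standing at the start in a loose ring about 27 mm from the dish's axis, the middle left free. Origin: centre of its underside.
- bead_e: Chunky white ceramic bead in the dish: cylinder 16 mm across, 14 mm high, glazed and slippery; standing at the start in a loose ring about 27 mm from the dish's axis, the middle left free. Origin: centre of its underside.
- jar_blue: Open glass jar with a foot in blue plastic: outside diameter 54 mm, inside 46 mm, 70 mm high, 0.2 kg or so. Origin: centre of its underside, z up. May be absent.
- lid_blue: Blue jar lid, lying knob up: 54 mm disc 6 mm thick, under it a black plug 40 mm across and 8 mm deep that drops into a jar's mouth, on top a round knob 18 mm across and 26 mm high (total 40 mm). Origin: centre of the plug's underside, z up. With the disc resting on a jar's rim the origin is 62 mm above the jar's origin. Always present, even if its jar is absent.
- jar_orange: Open glass jar with a foot in orange plastic: outside diameter 54 mm, inside 46 mm, 70 mm high, 0.2 kg or so. Origin: centre of its underside, z up. May be absent.
- lid_orange: Orange jar lid, lying knob up: 54 mm disc 6 mm thick, under it a black plug 40 mm across and 8 mm deep that drops into a jar's mouth, on top a round knob 18 mm across and 26 mm high (total 40 mm). Origin: centre of the plug's underside, z up. With the disc resting on a jar's rim the origin is 62 mm above the jar's origin. Always present, even if its jar is absent.
- jar_green: Open glass jar with a foot in green plastic: outside diameter 54 mm, inside 46 mm, 70 mm high, 0.2 kg or so. Origin: centre of its underside, z up. May be absent.
- lid_green: Green jar lid, lying knob up: 54 mm disc 6 mm thick, under it a black plug 40 mm across and 8 mm deep that drops into a jar's mouth, on top a round knob 18 mm across and 26 mm high (total 40 mm). Origin: centre of the plug's underside, z up. With the disc resting on a jar's rim the origin is 62 mm above the jar's origin. Always present, even if its jar is absent.
- petri: Bystander: flat clear dish 58 mm across, 12 mm high, among the jars. Origin: centre of underside.
- reagent: Bystander: amber bottle 40 mm across, 75 mm high, among the jars. Origin: centre of underside.
- flask: Bystander: stoppered conical flask, 84 mm base, 138 mm high, beyond the dish. Origin: centre of underside.
- tip_box: Bystander: orange box 85 x 120 x 60 mm in front of the shaker. Origin: centre of underside.
- timer: Bystander: yellow box 50 x 70 x 22 mm in front of the shaker. Origin: centre of underside.

How it is judged (in metres and radians):
On the way, in this order (a step that is already met when the one before it is completed fails the run):
1. the rod's end is down among the beads on one side of the dish (z of rod in the frame of dish below 0.018 m and horizontal distance between rod and dish below 0.05 m and y of rod in the frame of dish above 0.01 m), for 0.02 s.
2. then on the other side of the dish (z of rod in the frame of dish below 0.018 m and horizontal distance between rod and dish below 0.05 m and y of rod in the frame of dish below -0.01 m), for 0.02 s.
3. back on the first side (all of step 1), for 0.02 s.
4. and on the other side again (all of step 2), for 0.02 s.
5. rod in its stand, dish covered, all jars on the platform with their own lids (x of jar_blue in the frame of platform between -0.11 and 0.11 m and y of jar_blue in the frame of platform between -0.135 and 0.135 m and z of jar_blue in the frame of platform between -0.004 and 0.006 m and angle between each of jar_blue, jar_orange, jar_green, rod's own z axis and vertical below 0.1 rad and horizontal distance between lid_blue and jar_blue below 0.008 m and z of lid_blue in the frame of jar_blue between 0.057 and 0.0655 m and angle between the z axis of lid_blue and the z axis of jar_blue, either way round below 0.08 rad and x of jar_orange in the frame of platform between -0.11 and 0.11 m and y of jar_orange in the frame of platform between -0.135 and 0.135 m and z of jar_orange in the frame of platform between -0.004 and 0.006 m and horizontal distance between lid_orange and jar_orange below 0.008 m and z of lid_orange in the frame of jar_orange between 0.057 and 0.0655 m and angle between the z axis of lid_orange and the z axis of jar_orange, either way round below 0.08 rad and x of jar_green in the frame of platform between -0.11 and 0.11 m and y of jar_green in the frame of platform between -0.135 and 0.135 m and z of jar_green in the frame of platform between -0.004 and 0.006 m and horizontal distance between lid_green and jar_green below 0.008 m and z of lid_green in the frame of jar_green between 0.057 and 0.0655 m and angle between the z axis of lid_green and the z axis of jar_green, either way round below 0.08 rad and horizontal distance between dish_lid and dish below 0.012 m and z of dish_lid in the frame of dish between 0.032 and 0.0405 m and angle between dish_lid's own z axis and vertical below 0.06 rad and horizontal distance between rod and stand below 0.01 m and height (world z) of rod below 0.016 m and value of joint start below 0.002 m), for 0.1 s.
6. the start button is pressed down (value of joint start above 0.0045 m), for 0.02 s.
At the end, for the whole second after the job is handed in: Every jar upright on the platform, own lid seated flat within 8 mm of its axis; red lid flat on the dish within 12 mm; rod hanging in its stand; every bead in the dish, over 8 mm from its start; button released; all at rest (all of step 5 and distance of each of bead_a, bead_b, bead_c, bead_d, bead_e from where it was at the start of the episode above 0.008 m and horizontal distance between each of bead_a, bead_b, bead_c, bead_d, bead_e and dish below 0.05 m and linear speed of each of rod, dish_lid, jar_blue, lid_blue, jar_orange, lid_orange, jar_green, lid_green below 0.02 m/s); the robot touches nothing.
It fails at once if a bead is spilled from the dish (horizontal distance between any of bead_a, bead_b, bead_c, bead_d, bead_e and dish above 0.056 m).
It fails at once if the petri dish, reagent bottle, flask, tip box or timer is displaced by more than 30 mm (distance of any of petri, reagent, flask, tip_box, timer from where it was at the start of the episode above 0.03 m).
It fails at once if the start button is pressed while the rod is out of its stand, the dish uncovered, a jar still on the bench or a lid away from its jar (value of joint start above 0.0045 m and (horizontal distance between rod and stand above 0.02 m or horizontal distance between dish_lid and dish above 0.03 m or height (world z) of any of jar_blue, jar_orange, jar_green below 0.04 m or horizontal distance between lid_blue and jar_blue above 0.06 m or horizontal distance between lid_orange and jar_orange above 0.06 m or horizontal distance between lid_green and jar_green above 0.06 m)).
Of jar_blue, jar_orange, jar_green only 2 to 3 are there at a start; the rules pass over those that are not, and their reading is None.
At some moment in a run one of jar_blue, jar_orange, jar_green, lid_blue, lid_orange, lid_green may be knocked a few centimetres aside while the robot is not near it.
It also fails if it takes over 210 s, if anything falls off the work surface, if the arm or the gripper's body presses on something with over 40 N, if the wrist force passes 120 N, or if a joint passes its speed limit or range.

## Robot

A 6-joint arm with a two-finger parallel gripper is mounted at the origin on the work surface. World frame = base frame: x ahead of the robot, y to its left, z up, the work surface at z = 0. Lengths are in mm, angles in rad, forces in N, time in s.
With the tool pointing down it reaches from about 275 to 850 mm from the base axis. Payload 19 kg.
Tool frame: the origin (TCP) lies at the very end of the fingers, on their centre line; the grasp point (between the pads) lies 19 mm behind it; z points along the fingers, y is the direction in which the jaws open and shut (so a half turn about z gives the same grasp; the last joint's range is limited). The gripper opens to 85 mm and grips with 20 to 120 N. Pads are 22 mm wide; open, the fingers measure 114 mm over their backs; the gripper's body (76 mm by 85 mm) begins 54 mm behind the grasp point. The pads swing forward as they close: fully open they stand 13 mm farther back than shut.
Start: joints at [-1.387, 0.15, 1.437, -0, 1.554, -0.134], TCP at [179.648, -546.184, 231.267] pointing down, gripper open.
Joint ranges: [-2.8, 2.8], [-0.68, 2.1], [0.12, 2.68], [-1.39, 4.53], [0.16, 2.79], [-2.81, 2.81]. Speed limits (rad/s): [1.89, 1.89, 2.22, 3.01, 3.01, 3.01].

## Interface

Orientations are given as a unit quaternion [w, x, y, z].
In Python, from plant import status, cams, job_done gives the robot as it stands. The module is installed in compiled form; this text tells all that it offers.
- The arm moves only by the tool move_arm, never from a script. Its argument "steps" is text: rows parted by semicolons, each of 7 numbers parted by spaces: the gripper command: -1 is shut, 1 is fully open, values between are in proportion, then the shift along the tool's x, y, z normalised to -1 to 1, where 1 is 0.02 m, then the turn, a rotation vector about the tool's x, y, z normalised to -1 to 1, where 1 is 360 degrees. In form: jaw tx ty tz rx ry rz; .... A call has 1 to 12 rows; each row shifts and turns the commanded pose from where the row before left it, along the tool's axes as they then stand; what a row does not reach is not made up. A row lasts 1/8 s, in which the tool goes at most 62.5 mm and 10.7 degrees, less where a joint would pass 70% of its speed; a pose out of reach is approached as far as the arm can. A call with a number of a shift or a turn outside -1 to 1 is refused whole. A call with a gripper value outside its range is refused whole. The fingers move at their own pace and stop on an object; "grip_force" is the grip in N (left out, the last holds). Time passes only in rows, so rows that do not move let the fingers close. It gives the time, the measured TCP pose, the force and the opening at its end, in the units of the state.
- status.get_state(): the state, without advancing time (a new reading comes with each control period).
- cams.camera(name): name is "scene" or "top" or "wrist"; returns the picture (480x640x3 uint8, blue, green, red); there is no depth.
- cams.camera_params(name): a dict with "camera_matrix" (3x3 intrinsics, pixels), "position" and "orientation" of the camera in the world. Camera axes: x right, y down, z forward; pixel columns grow to the right and rows downward; lengths in mm; the calibration is good to about 2 mm. A picture is of the moment at which its call begins: read the wrist's pose just before it. camera_params takes no time and is no camera call; for the wrist camera it gives the pose at the moment of the call.
- job_done(): hands the job in, once; it reports no verdict.
The state is a dict: "t": time; "joints": joint angles; "qd": joint speeds; "joint_torque": joint torques, N m; "position": TCP position; "eef_rot": TCP orientation; "contact_force": force on the tool from outside, world axes, zero at the start; "moment": the same for the moment, N m; "grip_width": opening from 0.0 (shut) to 1.0 (fully open).
Only numpy, scipy, OpenCV 4.12 (cv2) and the standard library are available. Lean on these libraries where they do the work, as an engineer would, in place of code of your own. Each camera call takes 0.05 s, during which the arm holds its last target. There are 200 camera calls.

## Working session

There is one attempt and no reset: what is moved stays moved. The work goes in short steps, Python scripts to look and compute and a tool call to move; the robot and the scene stay as the last step left them, time stands still between calls to the robot, and variables do not carry over. Pictures are saved under pics/ and viewed, about 12 in all and at most 16, crops included, and the job is handed in when it is done.

Besides the shell and the picture viewer there is one more tool, called as name(argument=value, ...) on one line, values as JSON. move_arm: Moves the arm, as the interface text tells. Its arguments: {"type":"object","properties":{"steps":{"type":"string"},"grip_force":{"type":"number"}},"required":["steps"]}

```bash
mkdir -p pics
cat > h.py <<'E'
import numpy as np, cv2
from plant import status, cams
from scipy.spatial.transform import Rotation as R
def q2R(q): return R.from_quat([q[1],q[2],q[3],q[0]]).as_matrix()
def snap(name,fn=None):
    p=cams.camera_params(name); im=np.array(cams.camera(name))
    if fn: cv2.imwrite('pics/'+fn,im)
    return im,p
def ray(p,uv,z):
    K=np.array(p['camera_matrix']); d=np.linalg.inv(K)@np.array([uv[0],uv[1],1.]); M=q2R(p['orientation']); d=M@d
    c=np.array(p['position']); return c+d*(z-c[2])/d[2]
def proj(p,X):
    M=q2R(p['orientation']); c=M.T@(np.array(X)-np.array(p['position'])); k=np.array(p['camera_matrix'])@c; return k[:2]/k[2]
E
python3 - <<'E'
from h import *
for n in ['scene','top','wrist']:
    im,p=snap(n,n+'0.png'); print(n,p)
print(status.get_state())
E
```

```text
scene {'camera_matrix': array([[468.30777654,   0.        , 318.90311915],
       [  0.        , 468.30777654, 244.39446943],
       [  0.        ,   0.        ,   1.        ]]), 'position': array([1296.40188205,   39.53219184,  788.69359395]), 'orientation': array([-0.27513085,  0.6487185 ,  0.65179246, -0.28041739])}
top {'camera_matrix': array([[500.36000364,   0.        , 317.9214537 ],
       [  0.        , 500.36000364, 236.30526938],
       [  0.        ,   0.        ,   1.        ]]), 'position': array([ 314.80734599,   33.16903427, 1138.89947842]), 'orientation': array([-0.08565558,  0.7158556 , -0.68846736,  0.07890862])}
wrist {'camera_matrix': array([[340.02591701,   0.        , 320.31395779],
       [  0.        , 340.02591701, 243.21500389],
       [  0.        ,   0.        ,   1.        ]]), 'position': array([ 252.71564481, -523.13743705,  373.00407931]), 'orientation': array([ 0.12245998,  0.80092658, -0.57922185, -0.08956682])}
{'t': 0.15, 'joints': array([-1.38702418e+00,  1.50863948e-01,  1.43784874e+00,  1.97655666e-05,
        1.55379930e+00, -1.33982636e-01]), 'qd': array([-0.00017058, -0.00159582, -0.00117394, -0.0008908 ,  0.00069105,
       -0.00057207]), 'joint_torque': array([ 2.92003679e-03, -7.13383985e+01, -5.71042800e+01, -2.15084383e-04,
        7.15495626e-03,  4.32546287e-06]), 'position': array([ 179.61295546, -546.0349154 ,  230.83572724]), 'eef_rot': array([-4.59774123e-04,  9.87405436e-01,  1.58209651e-01, -1.56398997e-06]), 'contact_force': array([-0.19809818, -0.42556353,  0.36876964]), 'moment': array([-0.00352981,  0.0552019 ,  0.02602655]), 'grip_width': 0.9982296913974529}
```

View pics/top0.png

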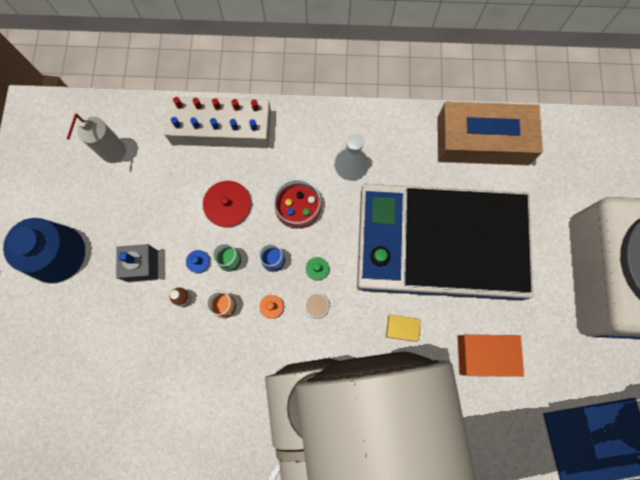

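View pics/scene0.png

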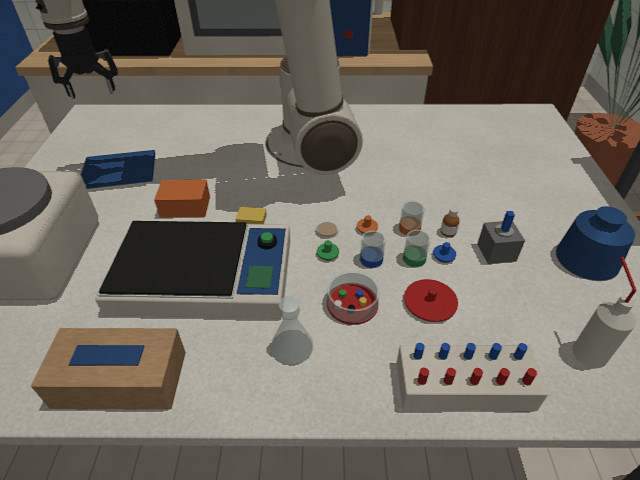

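```bash
cat >> h.py <<'E'
HUE={'red':[(0,5),(172,180)],'orange':[(6,17)],'yellow':[(20,32)],'green':[(50,85)],'blue':[(105,125)]}
def blobs(im,col,amin=40,s=110,v=40,roi=None):
    hsv=cv2.cvtColor(im,cv2.COLOR_BGR2HSV); m=np.zeros(im.shape[:2],np.uint8)
    for a,b in HUE[col]: m|=cv2.inRange(hsv,(a,s,v),(b,255,255))
    if roi: k=np.zeros_like(m); k[roi[1]:roi[3],roi[0]:roi[2]]=1; m=m*k
    cs,_=cv2.findContours(m,cv2.RETR_EXTERNAL,cv2.CHAIN_APPROX_NONE); out=[]
    for c in cs:
        if cv2.contourArea(c)<amin: continue
        (x,y),r=cv2.minEnclosingCircle(c); M=cv2.moments(c)
        out.append((M['m10']/M['m00'],M['m01']/M['m00'],cv2.contourArea(c),c))
    return out
E
python3 - <<'E'
from h import *
np.set_printoptions(precision=1,suppress=True)
for n,roi in [('top',(90,170,540,400)),('scene',(90,180,540,330))]:
    im,p=snap(n)
    for c in HUE:
        for b in blobs(im,c,roi=roi): print(n,c,np.round(b[:3],1),[ray(p,b[:2],z)[:2] for z in (0,12,70)], cv2.boundingRect(b[3]))
im=cv2.imread('pics/top0.png'); cv2.imwrite('pics/c1.png',cv2.resize(im[180:325,105:345],None,fx=3.3,fy=3.3,interpolation=cv2.INTER_CUBIC))
E
```

```text
top red [ 297.   202.8 1162. ] [array([665.1, 102.4]), array([661.4, 101.7]), array([643.6,  98.2])] (276, 185, 43, 37)
top red [ 226.5  203.3 1662.5] [array([657.4, 270. ]), array([653.8, 267.5]), array([636.4, 255.4])] (203, 181, 48, 46)
top orange [ 490.3  355.  2484.5] [array([ 330.1, -342. ]), array([ 330. , -338.1]), array([ 329.2, -319. ])] (458, 335, 66, 41)
top orange [231.1 308.7  69.5] [array([409.3, 239.3]), array([408.3, 237.1]), array([403.5, 226.6])] (221, 296, 15, 22)
top orange [271.  306.2 407. ] [array([418.5, 149.3]), array([417.4, 148. ]), array([412.1, 142.1])] (260, 295, 24, 23)
top orange [219.8 303.6 232.5] [array([419.8, 265.9]), array([418.7, 263.5]), array([413.4, 251.6])] (211, 294, 18, 19)
top orange [180.9 296.9 111. ] [array([431.5, 355.8]), array([430.3, 352.4]), array([424.3, 335.9])] (171, 288, 17, 17)
top yellow [403.1 327.6 670. ] [array([ 382.3, -149.5]), array([ 381.6, -147.5]), array([ 378.1, -138.2])] (387, 315, 33, 26)
top green [316.9 268.3 345.5] [array([509.4,  48.9]), array([507.3,  48.7]), array([497.4,  47.9])] (306, 258, 23, 22)
top gr
[... 2330 characters left out ...]
array([ 446.6, -100.1]), array([459.5, -98. ]), array([522. , -87.7])] (260, 232, 14, 11)
scene blue [370.7 262.9  99.5] [array([534.5, 151.2]), array([546.1, 149.5]), array([602.2, 141.3])] (360, 254, 23, 14)
scene blue [444.3 252.6 289.5] [array([499.9, 329.5]), array([512. , 325.1]), array([570.6, 303.7])] (433, 242, 23, 20)
scene blue [ 261.7  261.6 2379. ] [array([ 530.8, -104.1]), array([ 542.4, -101.9]), array([598.7, -91.4])] (237, 228, 48, 66)
scene blue [507.2 221.1 143.5] [array([385. , 511.6]), array([398.9, 504.4]), array([465.9, 469.7])] (501, 211, 13, 21)
scene blue [110.2 182.3 210.5] [array([ 218.3, -564.6]), array([ 234.7, -555.4]), array([ 313.9, -510.9])] (90, 180, 62, 8)
```

View pics/c1.png

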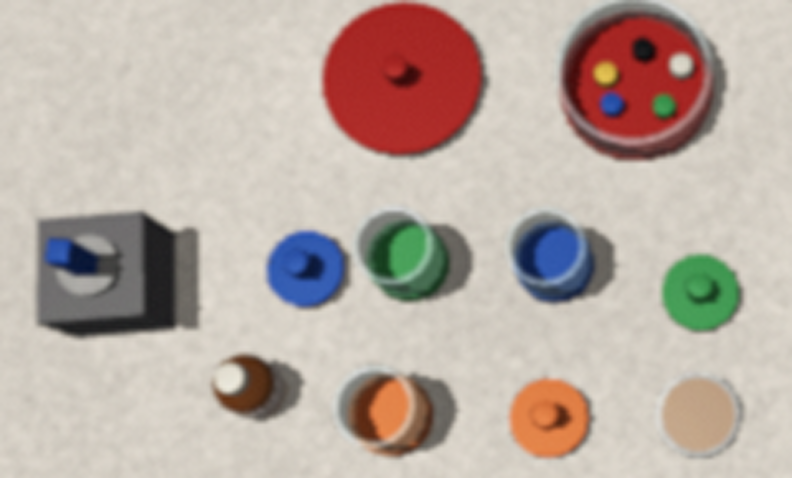

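move_arm(steps="1 0 0 0 0 0 0.0253;1 0 0 0 0 0 0.0253;1 .32 -1 0 0 0 0;1 .32 -1 0 0 0 0;1 .32 -1 0 0 0 0;1 .32 -1 0 0 0 0;1 .32 -1 0 0 0 0;1 .32 -1 0 0 0 0;1 .32 -1 0 0 0 0;1 .32 -1 0 0 0 0;1 .32 -1 0 0 0 0;1 .32 -1 0 0 0 0")

```text
t: 1.75
position: [244.1, -344.8, 231.3]
eef_rot: [-0.0, 1.0, -0.0, -0.0]
contact_force: [-0.7, 0.0, -0.3]
grip_width: 1.002
```

Run:
```python
from h import *
np.set_printoptions(precision=1,suppress=True)
s=status.get_state(); print(s['t'],s['position'],s['eef_rot'])
im,p=snap('top'); 
for uv in [(408,188),(531,193),(527,293),(405,288)]: print(ray(p,uv,70))
print('collar',ray(p,(130.8,260),73), [ray(p,(105+u/3.3,180+v/3.3),68) for u,v in [(38,220),(142,213),(145,316),(40,323)]])
print('button',ray(p,(380.5,254.7),70),'flask base',ray(p,(350,165),0))
pw=cams.camera_params('wrist'); print(pw['position'],q2R(pw['orientation'])[:,2])
```

```text
1.75 [ 244.1 -344.8  231.3] [-0.  1. -0. -0.]
[ 687.7 -149.2   70. ]
[ 686.3 -423.8   70. ]
[ 461.4 -402.2   70. ]
[ 462.  -142.3   70. ]
collar [499.4 452.   73. ] [array([528.7, 489.1,  68. ]), array([536.1, 420.5,  68. ]), array([467.3, 410.4,  68. ]), array([460. , 478.7,  68. ])]
button [532.6 -89.1  70. ] flask base [765.4 -21.    0. ]
[ 321.4 -344.   373.8] [-0.3  0.  -1. ]
```

move_arm(steps="1 .32 -1 0 0 0 0;1 .32 -1 0 0 0 0;1 .32 -1 0 0 0 0;1 .32 -1 0 0 0 0;1 .32 -1 0 0 0 0;1 .32 -1 0 0 0 0;1 .32 -1 0 0 0 0;1 .32 -1 0 0 0 0;1 .32 -1 0 0 0 0;1 .32 -1 0 0 0 0;1 .32 -1 0 0 0 0;1 .32 -1 0 0 0 0")

```text
t: 3.3
position: [320.5, -104.9, 231.3]
eef_rot: [-0.0, 1.0, -0.0, 0.0]
contact_force: [1.1, -0.5, -0.0]
grip_width: 1.0
```

move_arm(steps="1 .32 -1 0 0 0 0;1 .32 -1 0 0 0 0;1 .32 -1 0 0 0 0;1 .32 -1 0 0 0 0;1 .32 -1 0 0 0 0;1 .32 -1 0 0 0 0;1 .32 -1 0 0 0 0;1 .32 -1 0 0 0 0;1 .32 -1 0 0 0 0;1 .32 -1 0 0 0 0;1 .32 -1 0 0 0 0;1 .32 -1 0 0 0 0")

```text
t: 4.8
position: [396.9, 134.9, 231.3]
eef_rot: [-0.0, 1.0, -0.0, -0.0]
contact_force: [-0.9, 0.4, -0.7]
grip_width: 0.998
```

move_arm(steps="1 .32 -1 0 0 0 0;1 .32 -1 0 0 0 0;1 .32 -1 0 0 0 0;1 .32 -1 0 0 0 0;1 .32 -1 0 0 0 0;1 .32 -1 0 0 0 0;1 .32 -1 0 0 0 0;1 .32 -1 0 0 0 0;1 .32 -1 0 0 0 0;1 .32 -1 0 0 0 0;1 .32 -1 0 0 0 0;1 .32 -1 0 0 0 0")

```text
t: 6.3
position: [474.5, 375.1, 231.2]
eef_rot: [-0.0, 1.0, -0.0, -0.0]
contact_force: [-0.5, -0.3, 0.3]
grip_width: 1.002
```

move_arm(steps="1 0 -1 0 0 0 0;1 0 -1 0 0 0 0;1 0 -1 0 0 0 0;1 0 0 0 0 0 0")

```text
t: 6.8
position: [473.8, 435.2, 231.0]
eef_rot: [0.0, 1.0, 0.001, -0.0]
contact_force: [-0.6, -0.6, -0.6]
grip_width: 0.991
```

Run:
```python
from h import *
s=status.get_state(); print(s['t'],s['position'])
im,p=snap('wrist','w1.png')
```

```text
6.8 [473.84445491 435.24423627 231.03784259]
```

View pics/w1.png

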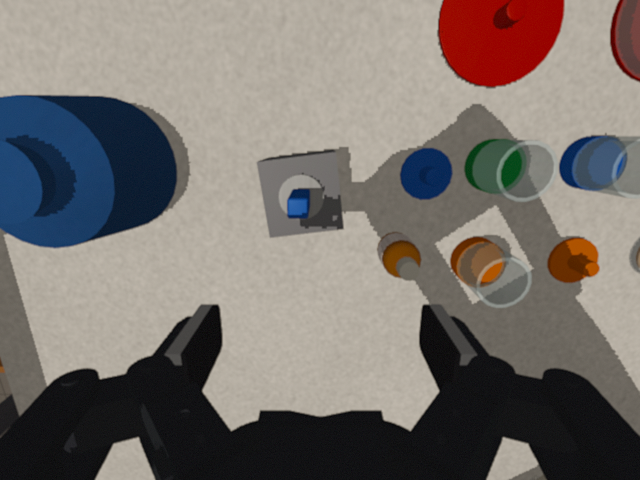

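Run:
```python
from h import *
np.set_printoptions(precision=1,suppress=True)
im=cv2.imread('pics/w1.png'); p=cams.camera_params('wrist')
print('collar',ray(p,(301,194),73)); print('corners',[ray(p,c,68)[:2] for c in [(259,162),(340,150),(343,225),(270,237)]])
c=im[140:250,245:360]; cv2.imwrite('pics/c2.png',cv2.resize(c,None,fx=5,fy=5,interpolation=cv2.INTER_CUBIC))
```

```text
collar [502.  450.7  73. ]
corners [array([529.2, 487.3]), array([539.4, 416.6]), array([472.4, 412.6]), array([460.7, 480.6])]
```

View pics/c2.png

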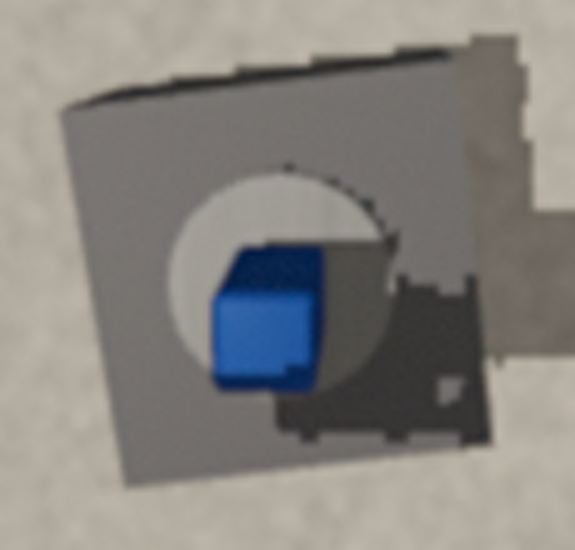

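Run:
```python
from h import *
np.set_printoptions(precision=1,suppress=True)
p=cams.camera_params('wrist'); f=lambda u,v,z: ray(p,(245+u/5,140+v/5),z)[:2]
print(f(280,285,73),f(263,334,123),'stand',np.mean([f(*c,68) for c in [(62,110),(455,58),(490,443),(127,487)]],0),[f(*c,123) for c in [(215,293),(312,290),(308,375),(215,375)]],status.get_state()['position'])
```

```text
[499.3 450.7] [500.5 450.6] stand [499.1 450.4] [array([506.7, 457.6]), array([507.1, 443.2]), array([494.3, 443.9]), array([494.2, 457.9])] [473.9 434.5 231.1]
```

move_arm(steps="1 .65 -.4 0 0 0 0;1 .65 -.4 0 0 0 0;0 0 0 .97 0 0 0;-.3 0 0 .97 0 0 0;-.3 0 0 .97 0 0 0;-.3 0 0 .97 0 0 0;-.3 0 0 .97 0 0 0;-.3 0 0 .97 0 0 0;-.3 0 0 .97 0 0 0;-.3 0 0 .96 0 0 0;-.3 0 0 0 0 0 0", grip_force=60)

```text
t: 8.22
position: [499.8, 449.5, 74.8]
eef_rot: [0.0, 1.0, -0.0, -0.001]
contact_force: [0.3, -0.3, -0.1]
grip_width: 0.351
```

Run:
```python
from h import *
s=status.get_state(); print(s['t'],s['position'],s['contact_force'],s['grip_width'])
im,p=snap('wrist','w2.png')
```

```text
8.225 [499.83395746 449.5423723   74.84841516] [ 0.28813709 -0.32804076 -0.08005582] 0.3505925383443774
```

View pics/w2.png

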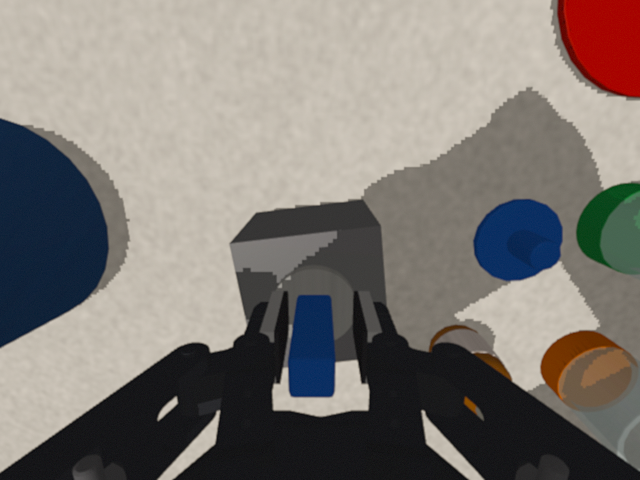

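move_arm(steps="-1 0 0 0 0 0 0;-1 0 0 0 0 0 0;-1 0 0 0 0 0 0;-1 0 0 0 0 0 0")

```text
t: 8.78
position: [500.4, 450.0, 77.1]
eef_rot: [-0.0, 1.0, -0.0, 0.0]
contact_force: [-0.2, 0.1, 5.9]
grip_width: 0.177
```

move_arm(steps="-1 0 0 -.5 0 0 0;-1 0 0 -.9 0 0 0;-1 0 0 -1 0 0 0;-1 0 0 -1 0 0 0;-1 0 0 -1 0 0 0;-1 0 0 0 0 0 0")

```text
t: 9.52
position: [500.7, 450.2, 166.6]
eef_rot: [-0.001, 1.0, -0.0, 0.001]
contact_force: [0.3, 0.6, -0.8]
grip_width: 0.177
```

Run:
```python
from h import *
im,p=snap('wrist','w3.png')
```

```text
(no output)
```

View pics/w3.png

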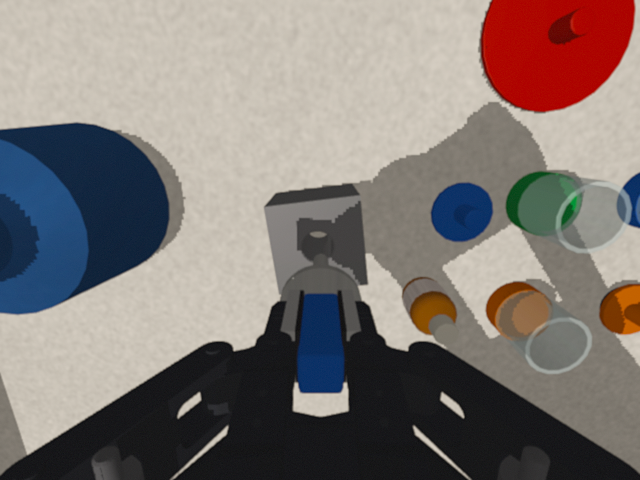

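move_arm(steps="-1 .42 .98 0 0 0 0;-1 .42 .98 0 0 0 0;-1 .42 .98 0 0 0 0;-1 .42 .98 0 0 0 0;-1 .42 .98 0 0 0 0;-1 .42 .98 0 0 0 0;-1 .42 .98 0 0 0 0;-1 .42 .98 0 0 0 0;-1 .42 .98 0 0 0 0;-1 .42 .98 0 0 0 0;-1 .42 .98 0 0 0 0;-1 .42 .98 0 0 0 0")

```text
t: 11.08
position: [601.5, 213.2, 164.3]
eef_rot: [-0.0, 1.0, -0.0, -0.0]
contact_force: [-0.2, -0.6, 0.2]
grip_width: 0.181
```

move_arm(steps="-1 .42 .98 0 0 0 0;-1 .42 .98 0 0 0 0;-1 .42 .98 0 0 0 0;-1 .42 .98 0 0 0 0;-1 .42 .98 0 0 0 0;-1 .42 .98 0 0 0 0;-1 0 0 0 0 0 0")

```text
t: 11.95
position: [651.9, 95.2, 164.1]
eef_rot: [0.0, 1.0, -0.001, -0.0]
contact_force: [-0.1, -0.2, -0.5]
grip_width: 0.178
```

Run:
```python
from h import *
s=status.get_state(); print(s['t'],s['position'])
im,p=snap('wrist','w4.png')
```

```text
11.95 [651.93347918  95.23895147 164.10389488]
```

View pics/w4.png

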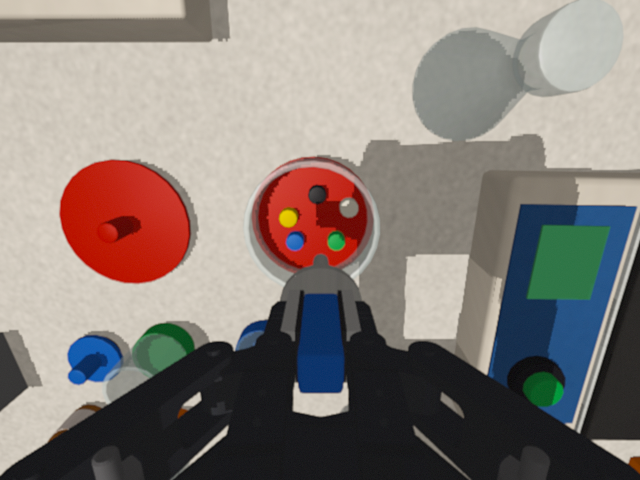

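Run:
```python
from h import *
np.set_printoptions(precision=1,suppress=True)
p=cams.camera_params('wrist')
print('rim',ray(p,(313,227),45)); print('rim L,R',ray(p,(246,225),45),ray(p,(380,225),45),'top',ray(p,(313,161),45))
B=[ray(p,c,19)[:2] for c in [(317,194),(288,218),(295,242),(336,241),(348,207)]]
print(np.array(B),np.mean(B,0)); 
im=cv2.imread('pics/w4.png')
for b in blobs(im,'red',roi=(240,150,390,290),amin=300,s=150): print('floor',ray(p,b[:2],5))
print('button',ray(p,(543,388),72))
```

```text
rim [659.7 101.2  45. ]
rim L,R [661.4 154.2  45. ] [661.3  48.   45. ] top [710.8 100.8  45. ]
[[681.7  98.1]
 [660.9 123.3]
 [639.2 117.8]
 [640.1  81.5]
 [670.5  71.6]] [658.5  98.5]
floor [658.9 103.    5. ]
button [527.9 -90.4  72. ]
```

move_arm(steps="-1 .22 -.18 0 0 0 0;-1 0 0 0.85 0 0 0;-1 0 0 .85 0 0 0;-1 0 0 .85 0 0 0;-1 0 0 .85 0 0 0;-1 0 0 .85 0 0 0;-1 0 0 0 0 0 0;-1 0 -.4 0 0 0 0;-1 0 -.4 0 0 0 0;-1 0 -.4 0 0 0 0")

```text
t: 13.25
position: [655.9, 125.4, 79.9]
eef_rot: [-0.0, 1.0, 0.0, 0.0]
contact_force: [-0.7, 0.5, -0.8]
grip_width: 0.177
```

move_arm(steps="-1 .323 .043 0 0 0 0;-1 .301 .125 0 0 0 0;-1 .259 .199 0 0 0 0;-1 .199 .259 0 0 0 0;-1 .125 .301 0 0 0 0;-1 .043 .323 0 0 0 0;-1 -.043 .323 0 0 0 0;-1 -.125 .301 0 0 0 0;-1 -.199 .259 0 0 0 0;-1 -.259 .199 0 0 0 0;-1 -.301 .125 0 0 0 0;-1 -.323 .043 0 0 0 0")

```text
t: 14.75
position: [655.2, 74.5, 79.3]
eef_rot: [-0.0, 1.0, -0.0, -0.0]
contact_force: [-0.5, -0.1, -0.4]
grip_width: 0.178
```

Run:
```python
from h import *
im,p=snap('scene'); cv2.imwrite('pics/s1.png',cv2.resize(im[200:340,260:480],None,fx=3.6,fy=3.6,interpolation=cv2.INTER_CUBIC))
```

```text
(no output)
```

View pics/s1.png

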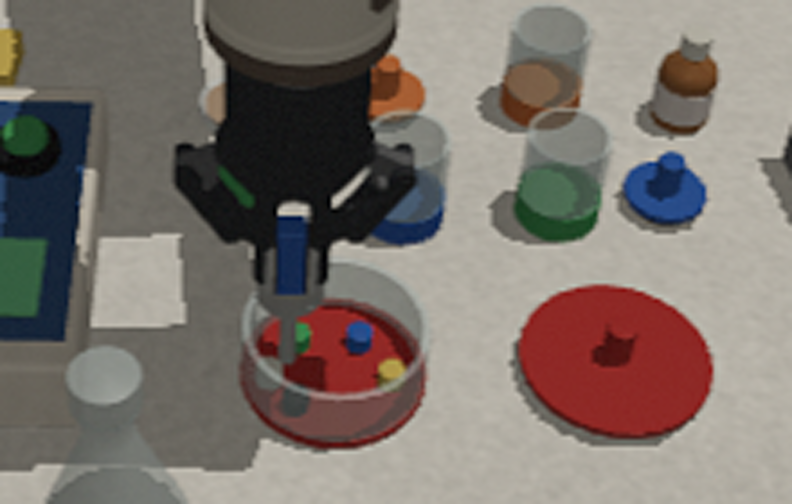

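move_arm(steps="-1 -.323 -.043 .1 0 0 0;-1 -.301 -.125 0 0 0 0;-1 -.259 -.199 0 0 0 0;-1 -.199 -.259 0 0 0 0;-1 -.125 -.301 0 0 0 0;-1 -.043 -.323 0 0 0 0;-1 .043 -.323 0 0 0 0;-1 .125 -.301 0 0 0 0;-1 .199 -.259 0 0 0 0;-1 .259 -.199 0 0 0 0;-1 .301 -.125 0 0 0 0;-1 .323 -.043 0 0 0 0")

```text
t: 16.3
position: [656.2, 124.6, 77.3]
eef_rot: [-0.0, 1.0, -0.0, -0.0]
contact_force: [-0.4, 0.4, -0.5]
grip_width: 0.177
```

move_arm(steps="-1 .323 .043 0 0 0 0;-1 .301 .125 0 0 0 0;-1 .259 .199 0 0 0 0;-1 .199 .259 0 0 0 0;-1 .125 .301 0 0 0 0;-1 .043 .323 0 0 0 0;-1 -.043 .323 0 0 0 0;-1 -.125 .301 0 0 0 0;-1 -.199 .259 0 0 0 0;-1 -.259 .199 0 0 0 0;-1 -.301 .125 0 0 0 0;-1 -.323 .043 0 0 0 0")

```text
t: 17.8
position: [655.2, 74.5, 77.4]
eef_rot: [-0.0, 1.0, -0.0, 0.0]
contact_force: [0.1, -0.0, -0.9]
grip_width: 0.179
```

move_arm(steps="-1 -.323 -.043 0 0 0 0;-1 -.301 -.125 0 0 0 0;-1 -.259 -.199 0 0 0 0;-1 -.199 -.259 0 0 0 0;-1 -.125 -.301 0 0 0 0;-1 -.043 -.323 0 0 0 0;-1 .043 -.323 0 0 0 0;-1 .125 -.301 0 0 0 0;-1 .199 -.259 0 0 0 0;-1 .259 -.199 0 0 0 0;-1 .301 -.125 0 0 0 0;-1 .323 -.043 0 0 0 0")

```text
t: 19.3
position: [656.2, 124.6, 77.3]
eef_rot: [-0.0, 1.0, -0.0, -0.0]
contact_force: [0.8, 0.3, -0.3]
grip_width: 0.181
```

move_arm(steps="-1 .323 .043 0 0 0 0;-1 .301 .125 0 0 0 0;-1 .259 .199 0 0 0 0;-1 .199 .259 0 0 0 0;-1 .125 .301 0 0 0 0;-1 .043 .323 0 0 0 0;-1 -.043 .323 0 0 0 0;-1 -.125 .301 0 0 0 0;-1 -.199 .259 0 0 0 0;-1 -.259 .199 0 0 0 0;-1 -.301 .125 0 0 0 0;-1 -.323 .043 0 0 0 0")

```text
t: 20.8
position: [655.2, 74.5, 77.4]
eef_rot: [-0.0, 1.0, -0.0, 0.0]
contact_force: [-0.8, 1.0, -1.2]
grip_width: 0.178
```

move_arm(steps="-1 -.323 -.043 0 0 0 0;-1 -.301 -.125 0 0 0 0;-1 -.259 -.199 0 0 0 0;-1 -.199 -.259 0 0 0 0;-1 -.125 -.301 0 0 0 0;-1 -.043 -.323 0 0 0 0;-1 .043 -.323 0 0 0 0;-1 .125 -.301 0 0 0 0;-1 .199 -.259 0 0 0 0;-1 .259 -.199 0 0 0 0;-1 .301 -.125 0 0 0 0;-1 .323 -.043 0 0 0 0")

```text
t: 22.3
position: [656.2, 124.6, 77.3]
eef_rot: [-0.0, 1.0, -0.0, -0.0]
contact_force: [0.3, 0.9, -0.7]
grip_width: 0.18
```

move_arm(steps="-1 .323 .043 0 0 0 0;-1 .301 .125 0 0 0 0;-1 .259 .199 0 0 0 0;-1 .199 .259 0 0 0 0;-1 .125 .301 0 0 0 0;-1 .043 .323 0 0 0 0;-1 -.043 .323 0 0 0 0;-1 -.125 .301 0 0 0 0;-1 -.199 .259 0 0 0 0;-1 -.259 .199 0 0 0 0;-1 -.301 .125 0 0 0 0;-1 -.323 .043 0 0 0 0")

```text
t: 23.8
position: [655.2, 74.5, 77.4]
eef_rot: [-0.0, 1.0, -0.0, 0.0]
contact_force: [-0.0, 0.4, -1.1]
grip_width: 0.182
```

Run:
```python
from h import *
im,p=snap('wrist','w5.png')
np.set_printoptions(precision=1,suppress=True)
for c in ['yellow','blue','green']:
    for b in blobs(im,c,roi=(200,140,430,270),amin=20): print(c,b[:3],ray(p,b[:2],19))
cv2.imwrite('pics/c5.png',cv2.resize(im[130:330,190:450],None,fx=3,fy=3))
```

```text
yellow (222.9699801755876, 239.3078448031719, 588.5) [671.5 133.6  19. ]
blue (223.19307832422584, 261.52823315118394, 366.0) [656.9 134.7  19. ]
```

View pics/c5.png

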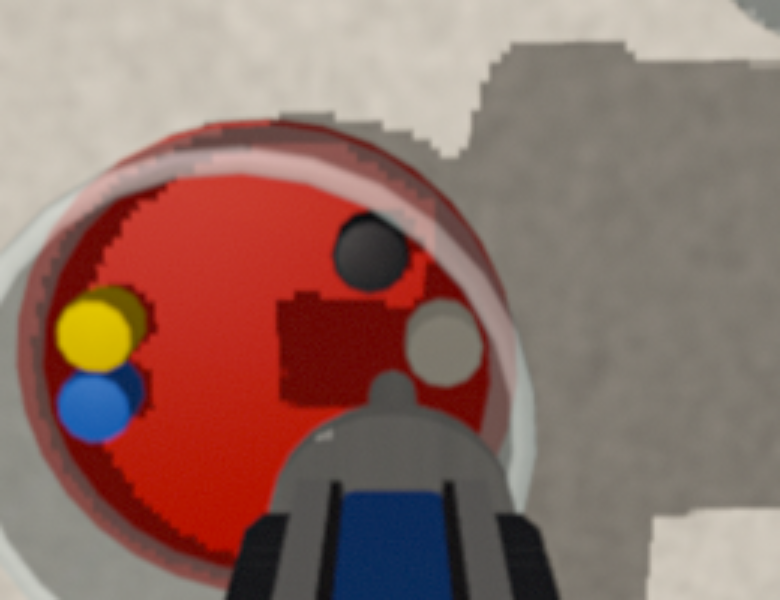

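move_arm(steps="-1 0 0 -1 0 0 0;-1 0 0 -1 0 0 0;-1 0 0 -1 0 0 0;-1 0 0 -1 0 0 0;-1 0 0 -1 0 0 0;-1 -.5 0 0 0 0 0;-1 -1 0 0 0 0 0;-1 -1 0 0 0 0 0;-1 0 0 0 0 0 0;-1 0 0 0 0 0 0")

```text
t: 25.1
position: [605.8, 74.5, 177.1]
eef_rot: [-0.0, 1.0, -0.0, -0.0]
contact_force: [0.1, 0.2, -0.2]
grip_width: 0.176
```

Run:
```python
from h import *
im,p=snap('wrist','w6.png'); print(status.get_state()['position'])
x,y=proj(p,(657,99,19)); x,y=int(x),int(y); print(x,y)
x0,y0=x-100,max(0,y-80); cv2.imwrite('pics/c6.png',cv2.resize(im[y0:y0+160,x0:x0+200],None,fx=3,fy=3)); print(x0,y0)
```

```text
[605.98228009  74.50759523 177.01502613]
291 167
191 87
```

View pics/c6.png

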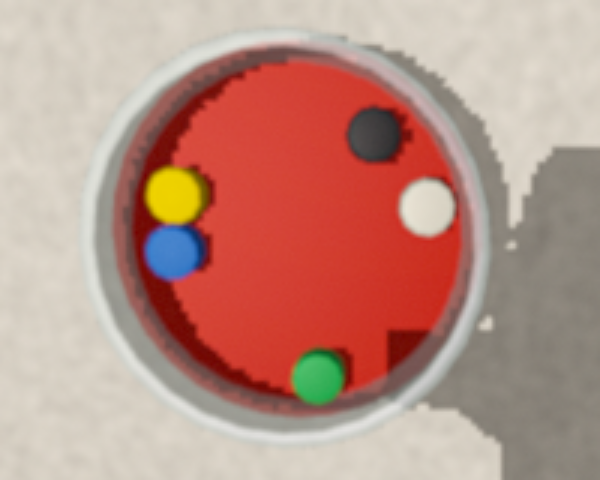

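Run:
```python
from h import *
np.set_printoptions(precision=1,suppress=True)
p=cams.camera_params('wrist'); f=lambda u,v,z: ray(p,(191+u/3,87+v/3),z)[:2]
N=np.array([f(*c,19) for c in [(376,135),(176,197),(174,252),(318,378),(427,208)]])
O=np.array([[681.7,98.1],[660.9,123.3],[639.2,117.8],[640.1,81.5],[670.5,71.6]])
print(N,np.linalg.norm(N-O,axis=1)); print('rim',f(286,236,45),[f(*c,45) for c in [(84,236),(488,236),(286,30),(286,441)]],'floor',f(297,230,5))
```

```text
[[686.2  77.1]
 [669.4 134. ]
 [654.  135.6]
 [616.9  94.7]
 [666.4  62.6]] [21.5 13.7 23.2 26.7  9.9]
rim [660.7 100.5] [array([660.7, 153.6]), array([660.7,  47.4]), array([710.7,  99. ]), array([604.6, 102.2])] floor [659.2 101.1]
```

move_arm(steps="-1 .86 -.72 0 0 0 0;-1 .86 -.72 0 0 0 0;-1 0 -.72 0 0 0 0;-1 0 0 .99 0 0 0;-1 0 0 .99 0 0 0;-1 0 0 .99 0 0 0;-1 0 0 .99 0 0 0;-1 0 0 .99 0 0 0;-1 0 0 0 0 0 0;-1 -.32 -.32 0 0 0 0;-1 0 0 0 0 0 0")

```text
t: 26.52
position: [633.7, 124.8, 79.2]
eef_rot: [-0.0, 1.0, 0.0, 0.001]
contact_force: [-0.5, -0.3, -0.5]
grip_width: 0.177
```

move_arm(steps="-1 .352 -.27 0 0 0 0;-1 .41 -.17 0 0 0 0;-1 .44 -.058 0 0 0 0;-1 .44 .058 0 0 0 0;-1 .41 .17 0 0 0 0;-1 .352 .27 0 0 0 0;-1 .27 .352 0 0 0 0;-1 .17 .41 0 0 0 0;-1 .058 .44 0 0 0 0;-1 -.058 .44 0 0 0 0;-1 -.17 .41 0 0 0 0;-1 0 0 0 0 0 0")

```text
t: 28.02
position: [686.7, 83.0, 78.5]
eef_rot: [-0.0, 1.0, -0.0, -0.0]
contact_force: [-0.6, 3.0, 0.0]
grip_width: 0.176
```

move_arm(steps="-1 0 0 -1 0 0 0;-1 0 0 -1 0 0 0;-1 0 0 -1 0 0 0;-1 0 0 -1 0 0 0;-1 0 0 -1 0 0 0;-1 -1 0 0 0 0 0;-1 -1 0 0 0 0 0;-1 -1 0 0 0 0 0;-1 0 0 0 0 0 0;-1 0 0 0 0 0 0")

```text
t: 29.28
position: [627.8, 83.1, 178.8]
eef_rot: [-0.0, 1.0, -0.0, 0.0]
contact_force: [1.5, 0.3, -0.7]
grip_width: 0.182
```

Run:
```python
from h import *
np.set_printoptions(precision=1,suppress=True)
im,p=snap('wrist','w7.png'); print(status.get_state()['position'])
x,y=proj(p,(657,99,19)); x,y=int(x),int(y)
x0,y0=x-100,max(0,y-80); cv2.imwrite('pics/c7.png',cv2.resize(im[y0:y0+160,x0:x0+200],None,fx=3,fy=3)); print(x0,y0)
roi=(x-65,y-60,x+65,y+75)
for c in ['yellow','blue','green']:
    for b in blobs(im,c,roi=roi,amin=50): print(c,b[2],ray(p,b[:2],18)[:2])
hsv=cv2.cvtColor(im,cv2.COLOR_BGR2HSV)
for n,lo,hi in [('black',(0,0,0),(180,90,75)),('white',(0,0,120),(180,60,255))]:
    m=cv2.inRange(hsv,lo,hi); yy,xx=np.mgrid[:480,:640]; m[np.hypot(xx-x,yy-y)>50]=0
    for c in cv2.findContours(m,0,2)[0]:
        if cv2.contourArea(c)>60: (u,v),r=cv2.minEnclosingCircle(c); print(n,r,cv2.contourArea(c),ray(p,(u,v),19)[:2])
```

```text
[627.8  83.1 178.6]
201 112
yellow 261.0 [693.4 120.3]
blue 231.0 [677.2 136.8]
green 202.0 [617.5  95. ]
black 7.905794143676758 142.0 [683.9  69.1]
white 9.080262184143066 218.5 [667.2  62.8]
```

move_arm(steps="-1 .796 -.138 0 0 0 0;-1 .796 -.138 0 0 0 0;-1 .796 -.138 0 0 0 0;-1 .796 -.138 0 0 0 0;-1 0 0 1 0 0 0;-1 0 0 1 0 0 0;-1 0 0 1 0 0 0;-1 0 0 1 0 0 0;-1 0 0 1 0 0 0;-1 0 0 0 0 0 0;-1 .2 .03 0 0 0 0;-1 0 0 0 0 0 0")

```text
t: 30.82
position: [695.6, 93.5, 79.2]
eef_rot: [-0.0, 1.0, -0.0, 0.001]
contact_force: [-0.0, -0.1, -0.4]
grip_width: 0.178
```

move_arm(steps="-1 -.086 .32 0 0 0 0;-1 -.14 .3 0 0 0 0;-1 -.19 .271 0 0 0 0;-1 -.234 .234 0 0 0 0;-1 -.271 .19 0 0 0 0;-1 -.3 .14 0 0 0 0;-1 -.32 .086 0 0 0 0;-1 0 0 0 0 0 0")

```text
t: 31.82
position: [663.7, 62.7, 78.4]
eef_rot: [-0.0, 1.0, -0.0, -0.0]
contact_force: [1.3, -0.1, -0.7]
grip_width: 0.183
```

move_arm(steps="-1 0 0 -1 0 0 0;-1 0 0 -1 0 0 0;-1 0 0 -1 0 0 0;-1 0 0 -1 0 0 0;-1 0 0 -1 0 0 0;-1 -1 0 0 0 0 0;-1 -1 0 0 0 0 0;-1 0 0 0 0 0 0")

```text
t: 32.83
position: [623.5, 62.8, 179.4]
eef_rot: [-0.0, 1.0, -0.0, 0.0]
contact_force: [0.5, 0.2, -0.5]
grip_width: 0.178
```

```bash
cat > beads.py <<'E'
from h import *
np.set_printoptions(precision=1,suppress=True)
im,p=snap('wrist','w8.png'); print(status.get_state()['position'])
x,y=proj(p,(657,99,19)); x,y=int(x),int(y)
x0,y0=x-100,max(0,y-80); cv2.imwrite('pics/c8.png',cv2.resize(im[y0:y0+160,x0:x0+200],None,fx=3,fy=3)); print(x0,y0)
roi=(x-65,y-60,x+65,y+75)
for c in ['yellow','blue','green']:
    for b in blobs(im,c,roi=roi,amin=50): print(c,b[2],ray(p,b[:2],18)[:2])
hsv=cv2.cvtColor(im,cv2.COLOR_BGR2HSV)
for n,lo,hi in [('black',(0,0,0),(180,90,75)),('white',(0,0,120),(180,60,255))]:
    m=cv2.inRange(hsv,lo,hi); yy,xx=np.mgrid[:480,:640]; m[np.hypot(xx-x,yy-y)>50]=0
    for c in cv2.findContours(m,0,2)[0]:
        if cv2.contourArea(c)>60: (u,v),r=cv2.minEnclosingCircle(c); print(n,r,cv2.contourArea(c),ray(p,(u,v),19)[:2])
E
python3 beads.py
```

```text
[624.2  62.8 179.2]
178 107
yellow 277.5 [693.4 120. ]
blue 242.0 [677.3 136.4]
green 205.0 [617.5  94.8]
black 8.631438255310059 154.0 [646.4  60.9]
white 8.625326156616211 180.0 [632.8  69.5]
```

move_arm(steps="-1 -.31 -.968 0 0 0 0;-1 -.31 -.968 0 0 0 0;-1 -.31 -.968 0 0 0 0;-1 -.31 -.968 0 0 0 0;-1 -.31 -.968 0 0 0 0;-1 -.31 -.968 0 0 0 0;-1 -.31 -.968 0 0 0 0;-1 -.31 -.968 0 0 0 0;-1 -.31 -.968 0 0 0 0;-1 -.31 -.968 0 0 0 0;-1 -.31 -.968 0 0 0 0;-1 -.31 -.968 0 0 0 0")

```text
t: 34.38
position: [549.3, 296.4, 178.3]
eef_rot: [-0.0, 1.0, -0.0, 0.0]
contact_force: [0.4, 0.8, -1.1]
grip_width: 0.183
```

move_arm(steps="-1 -.31 -.968 0 0 0 0;-1 -.31 -.968 0 0 0 0;-1 -.31 -.968 0 0 0 0;-1 -.31 -.968 0 0 0 0;-1 -.31 -.968 0 0 0 0;-1 -.31 -.968 0 0 0 0;-1 -.31 -.968 0 0 0 0;-1 -.31 -.968 0 0 0 0;-1 0 0 0 0 0 0;-1 0 0 0 0 0 0")

```text
t: 35.62
position: [500.1, 449.9, 178.3]
eef_rot: [0.0, 1.0, -0.0, -0.0]
contact_force: [0.3, -0.4, -0.9]
grip_width: 0.18
```

Run:
```python
from h import *
im,p=snap('wrist','w9.png'); print(status.get_state()['position'],proj(p,(499.2,450.5,68)),proj(p,(499.2,450.5,110)))
cv2.imwrite('pics/c9.png',cv2.resize(im[150:330,230:410],None,fx=3,fy=3))
```

```text
[500.27227546 449.67713581 178.34043529] [318.42062663 241.23143741] [318.09179429 260.00406882]
```

View pics/c9.png

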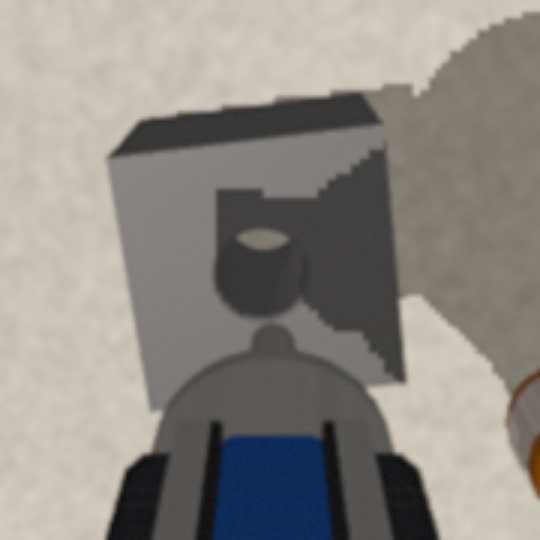

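move_arm(steps="-1 0 -.07 .6 0 0 0;-1 0 0 .98 0 0 0;-1 0 0 .98 0 0 0;-1 0 0 .98 0 0 0;-1 0 0 .98 0 0 0;-1 0 0 .4 0 0 0;-1 0 0 0 0 0 0")

```text
t: 36.55
position: [500.0, 451.3, 79.5]
eef_rot: [0.0, 1.0, -0.0, -0.0]
contact_force: [0.6, 0.0, -0.4]
grip_width: 0.181
```

move_arm(steps="-1 0 0 .1 0 0 0;-1 0 0 .03 0 0 0;-1 0 0 0 0 0 0")

```text
t: 36.92
position: [500.2, 451.4, 77.7]
eef_rot: [-0.0, 1.0, -0.0, 0.0]
contact_force: [-0.1, -0.4, -1.5]
grip_width: 0.179
```

move_arm(steps="-.4 0 0 0 0 0 0;-.2 0 0 0 0 0 0;0 0 0 0 0 0 0;.5 0 0 -.4 0 0 0;.65 0 0 -1 0 0 0;.65 0 0 -1 0 0 0;.65 0 0 -1 0 0 0;.65 0 0 -1 0 0 0;.65 0 0 -1 0 0 0;.65 0 0 -1 0 0 0;.65 0 1 0 0 0 0;.65 0 1 0 0 0 0")

```text
t: 38.42
position: [499.9, 409.9, 204.9]
eef_rot: [0.0, 1.0, -0.0, -0.0]
contact_force: [-0.5, -0.2, -0.4]
grip_width: 0.822
```

move_arm(steps=".65 .1 1 0 0 0 0;.65 .1 1 0 0 0 0;.65 .1 1 0 0 0 0;.65 .1 1 0 0 0 0;.65 .1 1 0 0 0 0;.65 .1 1 0 0 0 0;.65 .1 1 0 0 0 0;.65 .1 1 0 0 0 0;.65 0 0 0 0 0 0;.65 0 0 0 0 0 0")

```text
t: 39.67
position: [516.1, 251.4, 205.4]
eef_rot: [-0.0, 1.0, -0.0, 0.0]
contact_force: [-0.0, 0.8, 0.4]
grip_width: 0.824
```

```bash
cat > find.py <<'E'
import sys
from h import *
np.set_printoptions(precision=1,suppress=True)
s=status.get_state(); print('t',s['t'],s['position'],s['grip_width'])
cam=sys.argv[1]; fn=sys.argv[2]; z=[float(v) for v in sys.argv[3].split(',')]
im,p=snap(cam,fn)
for c in sys.argv[4].split(','):
    for b in blobs(im,c,amin=40):
        P=[ray(p,b[:2],k)[:2] for k in z]
        if 350<P[0][0]<780 and -450<P[0][1]<520: print(c,np.round(b[:3]),P)
E
python3 find.py wrist w10.png 6,14 green,blue,orange,red; python3 find.py top t2.png 6,14 green,blue,orange
```

```text
t 39.675 [516.1 251.4 205.4] 0.8239531371235634
green [ 518.  224. 2033.] [array([506.7,  46.5]), array([508.7,  51.2])]
green [ 318.  217. 1252.] [array([514.1, 253.2]), array([515.9, 253.1])]
green [319. 187.  62.] [array([544.4, 252. ]), array([545.6, 252. ])]
green [490. 109. 254.] [array([617.2,  92.1]), array([616.6,  95.8])]
blue [428. 214. 888.] [array([516.6, 140.2]), array([518.4, 142.8])]
blue [ 248.  218. 2012.] [array([512.5, 324.9]), array([514.4, 323.2])]
blue [402. 194. 207.] [array([537.4, 168.8]), array([538.7, 170.7])]
blue [454.  34. 197.] [array([678.7, 132.6]), array([676.7, 135.4])]
orange [315. 322. 442.] [array([391.6, 257.2]), array([396.3, 257. ])]
orange [216. 299. 412.] [array([420.8, 366.1]), array([424.8, 363.4])]
orange [413. 297. 943.] [array([422.9, 147.9]), array([426.9, 150.3])]
orange [ 319.  297. 1008.] [array([422.9, 251.8]), array([426.9, 251.7])]
red [438.  78. 390.] [array([644.2, 143. ]), array([643. , 145.5])]
red [ 494.   55. 7397.] [array([662.5,  94.9]), array([660.9,  98.5])]
red [  300.    62. 13625.] [array([656.5, 268.7]), array([655. , 268.2])]
t 39.725 [516.1 251.7 205.3] 0.8242622171917816
green [317. 268. 335.] [array([509. ,  49.1]), array([507.6,  49. ])]
green [380. 255. 138.] [array([545.7, -96.5]), array([544.1, -95.5])]
green [383. 210. 505.] [array([ 652.6, -102.3]), array([ 650.2, -101.3])]
blue [197. 261. 352.] [array([514.3, 325.7]), array([512.9, 323.6])]
blue [271. 256. 200.] [array([533. , 156.7]), array([531.5, 155.8])]
blue [ 382.  236. 3008.] [array([ 591.2, -100.6]), array([589.3, -99.6])]
orange [271. 306. 399.] [array([417.9, 148.4]), array([417.2, 147.6])]
```

View pics/w10.png

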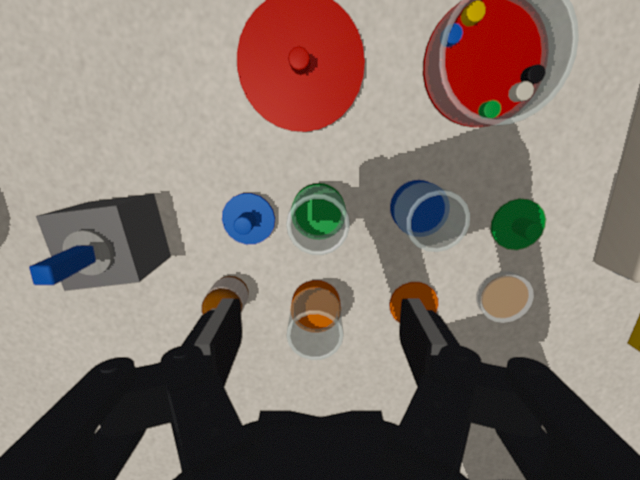

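Run:
```python
from h import *
np.set_printoptions(precision=1,suppress=True)
p=cams.camera_params('wrist')
for n,r,f in [('g',(319,223),(318,210)),('b',(438,220),(419,208)),('o',(316,332),(316,305))]: print(n,ray(p,r,70)[:2],ray(p,f,4)[:2])
print('lid green',ray(p,(518,224),12),'knob',ray(p,(528,228),40),'lidorange knob?')
print('red knob',ray(p,(298,58),40),'rim dish',ray(p,(508,56),45))
```

```text
g [523.4 252.1] [520.6 253.4]
b [526.1 152.4] [522.8 149.8]
o [418.8 254.9] [412.  255.7]
lid green [508.   50.1  12. ] knob [511.2  56.8  40. ] lidorange knob?
red knob [653.3 269.1  40. ] rim dish [653.9 101.9  45. ]
```

move_arm(steps=".65 .27 0 1 0 0 0;.65 0 0 1 0 0 0;.65 0 0 1 0 0 0;.65 0 0 1 0 0 0;.65 0 0 1 0 0 0;.65 0 0 1 0 0 0;.65 0 0 1 0 0 0;.65 0 0 1 0 0 0;.65 0 0 1 0 0 0;-1 0 0 0 0 0 0;-1 0 0 0 0 0 0;-1 0 0 0 0 0 0", grip_force=40)

```text
t: 41.28
position: [521.8, 251.6, 26.1]
eef_rot: [-0.0, 1.0, 0.0, 0.0]
contact_force: [0.4, -0.9, -1.9]
grip_width: 0.632
```

move_arm(steps="-1 0 0 -.6 0 0 0;-1 0 0 -1 0 0 0;-1 0 0 -1 0 0 0;-1 0 0 -1 0 0 0;-1 0 0 -1 0 0 0;-1 0 0 -1 0 0 0;-1 0 .96 0 0 0 0;-1 0 .96 0 0 0 0;-1 0 .96 0 0 0 0;-1 0 .96 0 0 0 0;-1 0 .96 0 0 0 0;-1 0 .96 0 0 0 0")

```text
t: 42.78
position: [521.4, 134.8, 137.3]
eef_rot: [-0.0, 1.0, -0.0, -0.0]
contact_force: [-0.2, -0.8, -2.2]
grip_width: 0.631
```

move_arm(steps="-1 0.05 .96 0 0 0 0;-1 0.05 .96 0 0 0 0;-1 0.05 .96 0 0 0 0;-1 0.05 .96 0 0 0 0;-1 0.05 .96 0 0 0 0;-1 0.05 .96 0 0 0 0;-1 0.05 .96 0 0 0 0;-1 0.05 .96 0 0 0 0;-1 0 .96 0 0 0 0;-1 0 .96 0 0 0 0;-1 0 .96 0 0 0 0;-1 0 .96 0 0 0 0")

```text
t: 44.28
position: [529.4, -95.6, 137.3]
eef_rot: [-0.0, 1.0, -0.0, 0.0]
contact_force: [0.7, -0.0, -2.6]
grip_width: 0.63
```

move_arm(steps="-1 0 .96 0 0 0 0;-1 0 .96 0 0 0 0;-1 0 .96 0 0 0 0;-1 0 .96 0 0 0 0;-1 0 .96 0 0 0 0;-1 0 0 0 0 0 0;-1 0 0 0 0 0 0")

```text
t: 45.15
position: [529.4, -190.1, 137.2]
eef_rot: [-0.0, 1.0, -0.0, -0.0]
contact_force: [-0.3, -0.1, -2.4]
grip_width: 0.63
```

Run:
```python
from h import *
np.set_printoptions(precision=1,suppress=True)
im,p=snap('wrist','w11.png'); print(status.get_state()['position'])
g=cv2.cvtColor(im,cv2.COLOR_BGR2GRAY)
m=cv2.inRange(im,(0,0,0),(45,45,45)); m=cv2.morphologyEx(m,cv2.MORPH_OPEN,np.ones((7,7)))
for c in cv2.findContours(m,0,2)[0]:
    if cv2.contourArea(c)>3000: 
        a=cv2.approxPolyDP(c,8,True)[:,0]; print(cv2.contourArea(c),[(tuple(int(k) for k in q),ray(p,q,70)[:2].round()) for q in a])
for b in blobs(im,'green',roi=(0,0,640,479)): print('green',b[:3],ray(p,b[:2],75))
```

```text
[ 529.4 -189.9  137.3]
93331.0 [((614, 208), array([ 564., -375.])), ((562, 190), array([ 575., -340.])), ((415, 96), array([ 628., -245.])), ((358, 152), array([ 597., -213.])), ((333, 213), array([ 560., -199.])), ((302, 230), array([ 549., -179.])), ((358, 249), array([ 536., -215.])), ((379, 295), array([ 504., -231.])), ((398, 293), array([ 505., -244.])), ((419, 335), array([ 473., -261.])), ((399, 349), array([ 461., -247.])), ((385, 422), array([ 395., -241.])), ((364, 411), array([ 406., -224.])), ((261, 412), array([ 405., -146.])), ((255, 422), array([ 395., -140.])), ((241, 349), array([ 461., -134.])), ((221, 337), array([ 471., -121.])), ((224, 312), array([ 491., -125.])), ((190, 356), array([455., -97.])), ((133, 356), array([455., -56.])), ((1, 467), array([349.,  69.])), ((0, 479), array([336.,  74.])), ((133, 479), array([336., -36.])), ((193, 403), array([413., -94.])), ((200, 457), array([360., -94.])), ((178, 479), array([336., -73.])), ((462, 479), array([ 336., -308.])), ((440, 457), array([ 360., -287.])), ((446, 412), array([ 405., -287.])), ((465, 418), array([ 399., -302.])), ((508, 479), array([ 336., -346.])), ((639, 479), array([ 336., -454.])), ((638, 466), array([ 351., -449.])), ((509, 357), array([ 454., -327.])), ((448, 354), array([ 457., -283.])), ((416, 309), array([ 493., -257.])), ((436, 305), array([ 496., -270.])), ((472, 322), array([ 483., -297.])), ((465, 339), array([ 469., -293.])), ((530, 340), array([ 468., -340.])), ((591, 268), array([ 523., -370.]))]
green (320.1621906266456, 326.15279971915044, 1899.0) [ 482.6 -190.9   75. ]
green (158.12173827741807, 260.71247792819304, 1699.0) [530.2 -87.   75. ]
green (320.8760275788915, 250.4459029435163, 1257.0) [ 537.1 -191.3   75. ]
green (32.62375875405038, 259.38016097000104, 3189.0) [531.   -6.8  75. ]
green (137.73977975561925, 51.9723437421431, 3314.5) [649.3 -93.1  75. ]
```

View pics/w11.png

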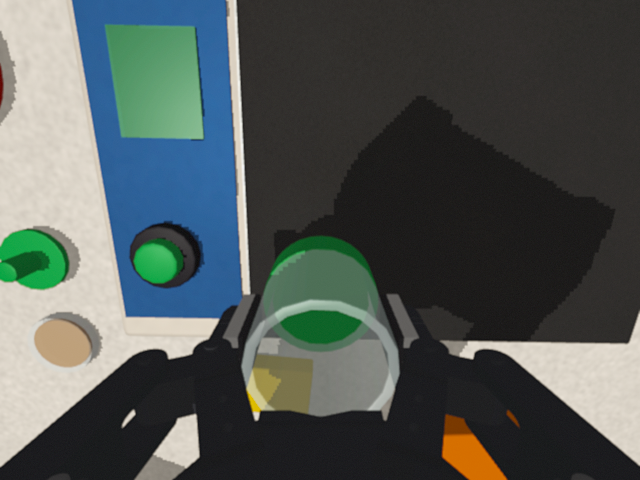

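move_arm(steps="-1 0 0 .9 0 0 0;-1 0 0 .7 0 0 0;-1 0 0 .3 0 0 0;-1 0 0 .1 0 0 0;-1 0 0 0 0 0 0")

```text
t: 45.82
position: [529.6, -190.3, 97.5]
eef_rot: [0.0, 1.0, -0.0, 0.0]
contact_force: [0.1, -0.4, -1.2]
grip_width: 0.629
```

```bash
python3 - <<'E'
from h import *
s=status.get_state(); print(s['position'],s['contact_force'])
E
python3 find.py top t3.png 6,14 green,blue,orange
```

```text
[ 529.55857734 -190.29458386   97.46225179] [ 0.10041956 -0.35022028 -1.22941294]
t 45.825 [ 529.6 -190.3   97.5] 0.629031221019597
green [317. 268. 348.] [array([508.3,  48.8]), array([507. ,  48.7])]
green [380. 255. 135.] [array([545.8, -96.4]), array([544.2, -95.4])]
green [383. 210. 507.] [array([ 652.5, -102.4]), array([ 650.1, -101.4])]
blue [278. 266.  42.] [array([511. , 137.9]), array([509.6, 137.2])]
blue [126. 258.  98.] [array([515.5, 489.8]), array([514. , 486.5])]
blue [197. 261. 368.] [array([514.6, 324.7]), array([513.2, 322.6])]
blue [271. 256. 219.] [array([532.8, 155.8]), array([531.2, 154.9])]
blue [ 382.  233. 2797.] [array([597.1, -98.4]), array([595.1, -97.5])]
orange [231. 309.  72.] [array([408.4, 238.5]), array([407.8, 237.1])]
orange [271. 306. 408.] [array([417.9, 148.6]), array([417.2, 147.8])]
orange [220. 304. 236.] [array([419.4, 264.7]), array([418.7, 263.1])]
orange [181. 297. 111.] [array([430.9, 354.1]), array([430.1, 351.8])]
```

move_arm(steps="-1 0 0 .05 0 0 0;.65 0 0 0 0 0 0;.65 0 0 0 0 0 0;.65 0 0 0 0 0 -.0278;.65 0 0 0 0 0 -.0278;.65 0 0 0 0 0 -.0278;.65 0 0 0 0 0 -.0278;.65 0 0 0 0 0 -.0278;.65 0 0 0 0 0 -.0278;.65 0 0 0 0 0 -.0278;.65 0 0 0 0 0 -.0278;.65 0 0 0 0 0 -.0278")

```text
t: 47.38
position: [529.5, -190.3, 96.4]
eef_rot: [0.0, 0.705, 0.71, 0.0]
contact_force: [-0.5, 0.0, 0.1]
grip_width: 0.823
```

move_arm(steps="-1 0 0 0 0 0 0;-1 0 0 0 0 0 0;-1 0 0 0 0 0 0;-1 0 0 0 0 0 0")

```text
t: 47.88
position: [529.6, -190.3, 96.7]
eef_rot: [0.0, 0.708, 0.706, 0.0]
contact_force: [-0.9, 0.4, 6.5]
grip_width: 0.616
```

move_arm(steps=".65 0 0 0 0 0 0;.65 0 0 0 0 0 0;.65 0 0 0 0 0 0;.65 0 0 -1 0 0 0;.65 0 0 -1 0 0 0;.65 0 0 -1 0 0 0;.65 0 0 -1 0 0 0;.65 1 0 0 0 0 0;.65 1 0 0 0 0 0;.65 1 0 0 0 0 0;.65 1 0 0 0 0 0;.65 1 0 0 0 0 0")

```text
t: 49.38
position: [529.2, -88.6, 176.1]
eef_rot: [-0.0, 0.707, 0.708, -0.0]
contact_force: [0.3, 0.1, 0.7]
grip_width: 0.826
```

move_arm(steps=".65 1 0 0 0 0 0;.65 1 0 0 0 0 0;.65 1 0 0 0 0 0;.65 1 0 0 0 0 0;.65 1 -.4 0 0 0 0;.65 1 -.6 0 0 0 0;-.2 1 0 0 0 0 0;-.2 0 0 0 0 0 0;-.2 0 0 0 0 0 0")

```text
t: 50.5
position: [508.9, 49.7, 176.4]
eef_rot: [0.0, 0.707, 0.708, -0.0]
contact_force: [0.1, 0.1, -0.7]
grip_width: 0.4
```

```bash
python3 find.py wrist w12.png 14 green,orange,blue; python3 find.py top t4.png 14 green
python3 - <<'E'
from h import *
im=cv2.imread('pics/w12.png');print(np.mean(im))
E
```

```text
t 50.5 [508.9  49.7 176.4] 0.40010535056861013
green [477. 406. 102.] [array([ 682.2, -157.5])]
green [345. 394. 852.] [array([ 536.1, -142.1])]
green [ 319.  221. 2349.] [array([507.4,  50.8])]
green [447. 173.  83.] [array([620.9,  95.3])]
orange [ 211.  107. 3349.] [array([417.7, 149. ])]
blue [486. 416.  44.] [array([ 693.9, -172. ])]
blue [430. 418.  96.] [array([ 631.9, -174.3])]
blue [367. 401. 189.] [array([ 560.8, -151.7])]
blue [497. 357. 565.] [array([694.8, -95.2])]
blue [430. 349.  85.] [array([622.8, -85.6])]
blue [ 316.  375. 2976.] [array([ 504.2, -117.1])]
blue [519. 122. 347.] [array([676.2, 137.6])]
blue [ 340.  101. 2584.] [array([525.1, 153.7])]
t 50.55 [509.   49.5 176.3] 0.3978664813764316
green [324. 269.  78.] [array([506.8,  32.7])]
green [380. 255. 112.] [array([543.4, -95.5])]
green [420. 248. 196.] [array([ 564.4, -185.9])]
green [386. 211. 384.] [array([ 649.5, -107.2])]
130.32859375
```

move_arm(steps="-.2 0 -.06 .99 0 0 0;-.2 0 0 .99 0 0 0;-.2 0 0 .99 0 0 0;-.2 0 0 .99 0 0 0;-.2 0 0 .99 0 0 0;-.2 0 0 .99 0 0 0;-.2 0 0 .99 0 0 0;-.2 0 0 .97 0 0 0;-1 0 0 0 0 0 0;-1 0 0 0 0 0 0;-1 0 0 0 0 0 0")

```text
t: 51.98
position: [508.4, 49.6, 19.1]
eef_rot: [0.0, 0.707, 0.707, 0.0]
contact_force: [0.2, 0.5, -1.0]
grip_width: 0.192
```

move_arm(steps="-.2 0 0 0 0 0 0;-.2 0 0 0 0 0 0;-.2 0 0 0 0 0 .0278;-.2 0 0 0 0 0 .0278;-.2 0 0 0 0 0 .0278;-.2 0 0 0 0 0 .0278;-.2 0 0 0 0 0 .0278;-.2 0 0 0 0 0 .0278;-.2 0 0 0 0 0 .0278;-.2 0 0 0 0 0 .0278;-.2 0 0 0 0 0 .0278")

```text
t: 53.35
position: [508.0, 49.8, 18.4]
eef_rot: [-0.0, 1.0, -0.003, 0.0]
contact_force: [-0.7, -0.6, -0.2]
grip_width: 0.399
```

move_arm(steps="-1 0 0 0 0 0 0;-1 0 0 0 0 0 0;-1 0 0 0 0 0 0;-1 0 0 0 0 0 0")

```text
t: 53.85
position: [508.1, 49.7, 18.5]
eef_rot: [-0.0, 1.0, 0.001, 0.0]
contact_force: [-2.4, -1.0, 5.0]
grip_width: 0.193
```

move_arm(steps="-1 0 0 -.6 0 0 0;-1 0 0 -1 0 0 0;-1 0 0 -1 0 0 0;-1 0 0 -1 0 0 0;-1 0 0 -1 0 0 0;-1 0 0 -1 0 0 0;-1 0 0 -1 0 0 0;-1 0 0 -1 0 0 0;-1 0 0 -.4 0 0 0")

```text
t: 54.98
position: [508.2, 49.7, 179.8]
eef_rot: [-0.0, 1.0, 0.0, 0.001]
contact_force: [0.4, 0.5, -0.8]
grip_width: 0.195
```

move_arm(steps="-1 .09 1 0 0 0 0;-1 .09 1 0 0 0 0;-1 .09 1 0 0 0 0;-1 .09 1 0 0 0 0;-1 .09 1 0 0 0 0;-1 .09 1 0 0 0 0;-1 .09 1 0 0 0 0;-1 .09 1 0 0 0 0;-1 .09 1 0 0 0 0;-1 .09 1 0 0 0 0;-1 .09 1 0 0 0 0;-1 .09 1 0 0 0 0")

```text
t: 56.48
position: [529.6, -191.6, 178.3]
eef_rot: [-0.0, 1.0, -0.0, -0.0]
contact_force: [-0.5, -0.2, 0.2]
grip_width: 0.19
```

move_arm(steps="-1 0 0 0 0 0 0;-1 0 0 .5 0 0 0;-1 0 0 0 0 0 0")

```text
t: 56.85
position: [529.1, -189.5, 167.2]
eef_rot: [-0.001, 1.0, 0.0, -0.001]
contact_force: [-0.4, 0.7, 0.1]
grip_width: 0.195
```

Run:
```python
from h import *
im,p=snap('wrist','w13.png'); print(status.get_state()['position'],status.get_state()['contact_force'])
im,p=snap('scene','s13.png'); u,v=proj(p,(529,-190,140)); print(u,v); u,v=int(u),int(v)
for b in blobs(im,'green',roi=(u-40,v-60,u+40,v+60)): print(b[:3],cv2.boundingRect(b[3]))
```

```text
[ 529.3446689  -189.6497194   167.79646134] [-0.47083603  0.15403357 -0.21184072]
215.97860944741788 215.45232487944045
(231.74969021065675, 246.20198265179675, 134.5) (219, 238, 25, 14)
(214.31561679790025, 208.4022309711286, 254.0) (203, 196, 25, 22)
```

```bash
python3 - <<'E'
from h import *
p=cams.camera_params('scene'); print(proj(p,(529.5,-190.3,75)),proj(p,(529.5,-190.3,158)), ray(p,(231.7,246.2),75), ray(p,(231,240),75))
E
python3 find.py wrist w14.png 75,80 green | head -8
```

```text
[220.36509597 237.79285583] [214.46319993 209.10269658] [ 556.59508605 -161.01825079   75.        ] [ 536.68934725 -165.40199747   75.        ]
t 56.95 [ 529.5 -189.8  168.2] 0.19067545798712848
green [ 178.  246. 1282.] [array([530.2, -87.2]), array([531.8, -89.4])]
green [ 311.  279. 8100.] [array([ 503.8, -183.3]), array([ 505.9, -183.4])]
green [297. 203. 377.] [array([ 562., -174.]), array([ 562.9, -174.4])]
green [149.  51. 579.] [array([656.6, -84.8]), array([655.5, -87.1])]
```

View pics/w14.png

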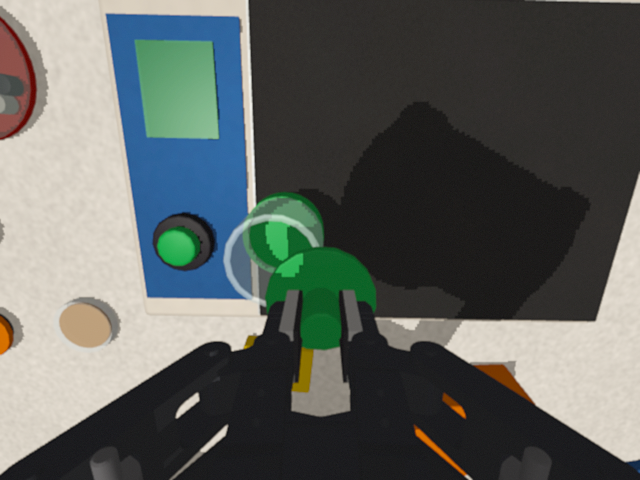

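Run:
```python
from h import *
np.set_printoptions(precision=1,suppress=True)
p=cams.camera_params('wrist'); im=cv2.imread('pics/w14.png')
print(ray(p,(274,262),140),ray(p,(283,233),71),ray(p,(243,233),71),ray(p,(323,233),71),ray(p,(283,193),78))
print('edge',ray(p,(257,200),70),ray(p,(262,315),70),ray(p,(594,320),70))
# rim: whitish pixels ring
g=cv2.cvtColor(im,cv2.COLOR_BGR2GRAY); c=cv2.resize(im[180:310,205:345],None,fx=5,fy=5,interpolation=cv2.INTER_CUBIC); cv2.imwrite('pics/c14.png',c)
```

```text
[ 542.2 -165.9  140. ] [ 538.9 -163.4   71. ] [ 538.9 -134.1   71. ] [ 538.9 -192.7   71. ] [ 569.3 -165.1   78. ]
edge [ 563.  -145.5   70. ] [ 470.9 -144.4   70. ] [ 466.7 -409.3   70. ]
```

View pics/c14.png

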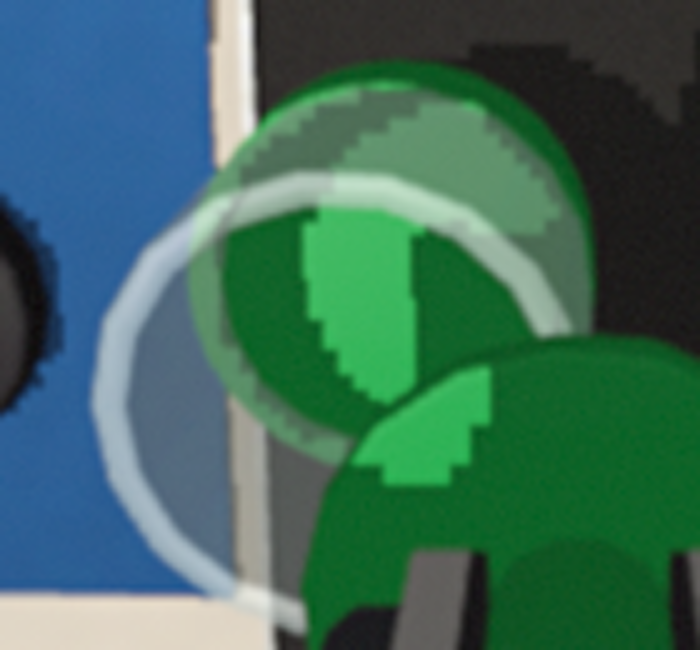

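move_arm(steps="-1 .7 1 0 0 0 0;-1 .7 1 0 0 0 0;-1 .7 1 0 0 0 0;-1 .7 1 0 0 0 0;-1 .7 1 0 0 0 0;-1 0 0 .9 0 0 0;-1 0 0 1 0 0 0;-1 0 0 1 0 0 0;-1 0 0 .8 0 0 0;-1 0 0 .1 0 0 0;-1 0 0 .1 0 0 0;-1 0 0 0 0 0 0")

```text
t: 58.5
position: [599.8, -290.4, 90.8]
eef_rot: [0.0, 1.0, -0.0, 0.0]
contact_force: [0.8, -0.0, -0.5]
grip_width: 0.195
```

move_arm(steps="-1 0 0 .09 0 0 0;-1 0 0 0 0 0 0;-.2 0 0 0 0 0 0;-.2 0 0 0 0 0 0;-.2 0 0 -1 0 0 0;.65 0 0 -1 0 0 0;.65 0 0 -1 0 0 0;.65 0 0 -1 0 0 0;.65 0 0 -.3 0 0 0")

```text
t: 59.62
position: [599.9, -290.6, 176.6]
eef_rot: [0.001, 1.0, -0.0, 0.001]
contact_force: [-0.4, -0.2, -0.3]
grip_width: 0.827
```

move_arm(steps=".65 -.42 -.893 0 0 0 0;.65 -.42 -.893 0 0 0 0;.65 -.42 -.893 0 0 0 0;.65 -.42 -.893 0 0 0 0;.65 -.42 -.893 0 0 0 0;.65 -.42 -.893 0 0 0 0;.65 -.42 -.893 0 0 0 0;.65 0 0 0 0 0 0;.65 0 0 0 0 0 0")

```text
t: 60.75
position: [540.9, -165.4, 174.7]
eef_rot: [0.0, 1.0, 0.0, 0.0]
contact_force: [-0.7, -0.8, -0.7]
grip_width: 0.828
```

```bash
python3 find.py wrist w15.png 71,84 green;  python3 find.py top t15.png 71,84 green
python3 - <<'E'
from h import *
im,p=snap('scene','s15.png'); u,v=proj(p,(540,-165,75)); u,v=int(u),int(v)
for b in blobs(im,'green',roi=(u-80,v-60,u+25,v+60)): print(b[:3],cv2.boundingRect(b[3]),ray(p,b[:2],75),ray(p,b[:2],84))
E
```

```text
t 60.75 [ 540.9 -165.4  174.7] 0.8275741263185038
green [ 319.  259. 1855.] [array([ 527.9, -164.9]), array([ 532.6, -165. ])]
green [ 216.  258. 1145.] [array([528.6, -86. ]), array([533.3, -90.2])]
green [322. 214. 378.] [array([ 562.9, -167.3]), array([ 565.8, -167.2])]
green [  6. 134. 112.] [array([618.8,  50.2]), array([618.8,  38.8])]
green [ 505.  162. 5347.] [array([ 600.5, -296.7]), array([ 601.4, -289.8])]
t 60.8 [ 540.9 -165.5  174.5] 0.829462392029535
green [379. 254.  85.] [array([534.4, -84.7]), array([531.7, -83.3])]
green [420. 248. 161.] [array([ 550.4, -174.6]), array([ 547.6, -172.1])]
green [383. 210. 506.] [array([633.2, -94.5]), array([629.3, -93. ])]
(250.82275132275132, 277.70238095238096, 126.0) (246, 266, 9, 22) [ 649.72735847 -108.47988432   75.        ] [ 657.88221759 -106.61338489   84.        ]
(167.52827004219407, 257.2772151898734, 395.0) (155, 246, 27, 22) [ 591.08042002 -294.18795313   75.        ] [ 599.97484364 -289.9795907    84.        ]
(231.63533834586465, 246.19172932330827, 133.0) (219, 238, 25, 14) [ 556.56911953 -161.16433091   75.        ] [ 565.8987463  -158.63345671   84.        ]
```

move_arm(steps=".65 0 0 .98 0 0 0;.65 0 0 .98 0 0 0;.65 0 0 .98 0 0 0;.65 0 0 .97 0 0 0;-1 0 0 0 0 0 0;-1 0 0 0 0 0 0;-1 0 0 0 0 0 0")

```text
t: 61.78
position: [541.0, -165.5, 97.0]
eef_rot: [0.0, 1.0, -0.0, 0.0]
contact_force: [-0.5, 0.1, -2.9]
grip_width: 0.631
```

move_arm(steps="-1 0 0 -.5 0 0 0;-1 -.28 .86 0 0 0 0;-1 -.28 .86 0 0 0 0;-1 0 0 0 0 0 0;-1 0 0 .3 0 0 0;-1 0 0 .2 0 0 0;-1 0 0 0 0 0 0")

```text
t: 62.65
position: [529.4, -199.2, 95.7]
eef_rot: [-0.0, 1.0, 0.0, -0.0]
contact_force: [0.3, -0.0, -1.4]
grip_width: 0.629
```

move_arm(steps=".65 0 0 0 0 0 0;.65 0 0 0 0 0 0;.65 0 0 0 0 0 -.0278;.65 0 0 0 0 0 -.0278;.65 0 0 0 0 0 -.0278;.65 0 0 0 0 0 -.0278;.65 0 0 0 0 0 -.0278;.65 0 0 0 0 0 -.0278;.65 0 0 0 0 0 -.0278;.65 0 0 0 0 0 -.0278;.65 0 0 0 0 0 -.0278")

```text
t: 64.03
position: [529.6, -199.7, 96.5]
eef_rot: [0.0, 0.705, 0.71, 0.0]
contact_force: [-0.1, -0.5, -0.1]
grip_width: 0.829
```

move_arm(steps="-1 0 0 0 0 0 0;-1 0 0 0 0 0 0;-1 0 0 0 0 0 0;-1 0 0 0 0 0 0")

```text
t: 64.53
position: [529.7, -199.7, 96.7]
eef_rot: [0.0, 0.708, 0.706, 0.0]
contact_force: [0.3, 0.5, 5.7]
grip_width: 0.618
```

move_arm(steps=".65 0 0 0 0 0 0;.65 0 0 0 0 0 0;.65 0 0 0 0 0 0;.65 0 0 -1 0 0 0;.65 0 0 -1 0 0 0;.65 0 0 -1 0 0 0;-.2 0 0 -1 0 0 0;-.2 -.908 .702 0 0 0 0;-.2 -.908 .702 0 0 0 0;-.2 -.908 .702 0 0 0 0;-.2 -.908 .702 0 0 0 0;-.2 -.908 .702 0 0 0 0")

```text
t: 66.03
position: [600.2, -291.0, 176.1]
eef_rot: [-0.0, 0.707, 0.707, 0.0]
contact_force: [0.6, 0.1, 0.5]
grip_width: 0.403
```

move_arm(steps="-.2 0 0 .9 0 0 0;-.2 0 0 1 0 0 0;-.2 0 0 1 0 0 0;-.2 0 0 1 0 0 0;-.2 0 0 .45 0 0 0;-1 0 0 0 0 0 0;-1 0 0 0 0 0 0;-1 0 0 0 0 0 0;-1 0 0 0 0 0 0")

```text
t: 67.15
position: [600.0, -290.4, 89.7]
eef_rot: [0.0, 0.707, 0.708, 0.0]
contact_force: [0.3, 0.8, -0.5]
grip_width: 0.191
```

move_arm(steps="-1 0 0 -.5 0 0 0;-1 0 0 -1 0 0 0;-1 0 0 -1 0 0 0;-1 0 0 -1 0 0 0;-1 0 0 -1 0 0 0;-1 .908 -.702 0 0 0 0;-1 .908 -.702 0 0 0 0;-1 .908 -.702 0 0 0 0;-1 .908 -.702 0 0 0 0;-1 .908 -.702 0 0 0 0;-1 0 0 .3 0 0 0;-1 0 0 0 0 0 0")

```text
t: 68.65
position: [529.7, -200.0, 173.3]
eef_rot: [-0.0, 0.707, 0.707, -0.0]
contact_force: [-0.8, 0.2, -0.5]
grip_width: 0.195
```

```bash
cat > jarchk.py <<'E'
import sys
from h import *
np.set_printoptions(precision=1,suppress=True)
s=status.get_state(); print(s['t'],s['position'],s['contact_force'])
# offset of foot blob in scene from projection of expected jar
im,p=snap('scene')
for a in sys.argv[1:]:
    c,x,y=a.split(','); x=float(x);y=float(y); u,v=proj(p,(x,y,75)); ui,vi=int(u),int(v)
    for b in blobs(im,c,roi=(ui-45,vi-60,ui+45,vi+40),amin=25): print(c,'foot-expected px',np.array(b[:2])-[u,v],b[2])
E
python3 jarchk.py green,529.6,-199.7
```

```text
68.65 [ 529.7 -200.   173.3] [-0.8  0.2 -0.5]
green foot-expected px [38.4 33.5] 103.5
green foot-expected px [1.  4.4] 136.5
green foot-expected px [ -5.7 -29.9] 188.5
```

move_arm(steps="-1 0 0 .4 0 0 0;-1 0 0 .3 0 0 0;-1 0 0 .2 0 0 0;-1 0 0 .1 0 0 0;-1 0 0 0 0 0 0")

```text
t: 69.32
position: [529.5, -199.7, 153.2]
eef_rot: [-0.0, 0.707, 0.707, 0.0]
contact_force: [-0.2, -0.7, -1.0]
grip_width: 0.195
```

move_arm(steps="-1 0 0 .08 0 0 0;-.2 0 0 0 0 0 0;-.2 0 0 0 0 0 0;-.2 0 0 -.5 0 0 0;-.2 0 0 -1 0 0 0;.65 0 0 -1 0 0 0;.65 1 0 0 0 0 0;.65 1 0 0 0 0 0;.65 1 0 0 0 0 0;.65 1 0 0 0 0 0;.65 1 0 0 0 0 0;.65 1 0 0 0 0 0")

```text
t: 70.82
position: [529.4, -78.2, 201.6]
eef_rot: [-0.0, 0.707, 0.708, 0.0]
contact_force: [0.3, -0.9, -0.4]
grip_width: 0.822
```

move_arm(steps=".65 1 0 0 0 0 0;.65 1 0 0 0 0 0;.65 1 0 0 0 0 0;.65 1 0 0 0 0 0;.65 1 0 0 0 0 0;.65 1 0 0 0 0 0;.65 1 0 0 0 0 0;.65 1 0 0 0 0 0;.65 1 -.1 0 0 0 0;.65 1 -.1 0 0 0 0;.65 1 -.1 0 0 0 0;.65 .5 0 0 0 0 0")

```text
t: 72.32
position: [522.9, 151.7, 201.7]
eef_rot: [-0.0, 0.706, 0.708, 0.0]
contact_force: [0.0, 0.2, -0.7]
grip_width: 0.826
```

```bash
python3 find.py wrist w16.png 4,12 blue,orange,green; python3 jarchk.py green,529.6,-199.7 blue,523.5,150
python3 - <<'E'
from h import *
im=cv2.imread('pics/s15.png')
p=cams.camera_params('scene'); print('lid on jar expect',proj(p,(529.6,-199.7,155)))
for b in blobs(snap('scene')[0],'green',roi=(170,180,245,240)): print(b[:3])
E
```

```text
t 72.325 [522.9 151.7 201.7] 0.8262103521186006
blue [393. 420.  96.] [array([ 614.8, -110.2]), array([ 612.6, -102.3])]
blue [473. 231. 178.] [array([681. , 134.9]), array([677.3, 137.1])]
blue [ 322.  222. 1323.] [array([524.7, 143.2]), array([524.6, 145.2])]
blue [322. 194. 122.] [array([524.4, 172.6]), array([524.4, 173.9])]
blue [ 309.   23. 2674.] [array([513. , 321.8]), array([513.2, 319.5])]
orange [ 215.  218. 2134.] [array([414.7, 147.7]), array([417.2, 149.6])]
orange [ 218.  110. 1000.] [array([427.1, 250.4]), array([429.3, 249.9])]
orange [ 188.   98. 1582.] [array([400.1, 261.6]), array([403. , 260.8])]
green [413. 270.  78.] [array([622.6,  91. ]), array([620.2,  94.2])]
72.375 [523.  152.1 201.7] [-0.6  0.9 -0.1]
green foot-expected px [38.3 33.4] 107.5
green foot-expected px [1.1 4.4] 135.5
green foot-expected px [ -5.3 -24.5] 334.5
blue foot-expected px [-1.6 26.7] 100.5
lid on jar expect [210.26111145 210.22554158]
(210.91629297458894, 213.3492775286497, 334.5)
```

move_arm(steps=".65 -.09 .04 .98 0 0 0;.65 0 0 .98 0 0 0;.65 0 0 .98 0 0 0;.65 0 0 .98 0 0 0;.65 0 0 .98 0 0 0;.65 0 0 .98 0 0 0;.65 0 0 .98 0 0 0;.65 0 0 .98 0 0 0;.65 0 0 .96 0 0 0;-1 0 0 0 0 0 0;-1 0 0 0 0 0 0;-1 0 0 0 0 0 0")

```text
t: 73.97
position: [524.3, 148.5, 26.5]
eef_rot: [0.0, 0.707, 0.707, 0.0]
contact_force: [-0.3, 0.6, -1.1]
grip_width: 0.612
```

move_arm(steps="-1 0 0 -.6 0 0 0;-1 0 0 -1 0 0 0;-1 0 0 -1 0 0 0;-1 0 0 -1 0 0 0;-1 0 0 -1 0 0 0;-1 0 0 -1 0 0 0;-1 -.97 .5 0 0 0 0;-1 -.97 .5 0 0 0 0;-1 -.97 .5 0 0 0 0;-1 -.97 .5 0 0 0 0;-1 -.97 .5 0 0 0 0;-1 -.97 .5 0 0 0 0")

```text
t: 75.47
position: [584.7, 30.8, 137.6]
eef_rot: [-0.0, 0.707, 0.707, -0.0]
contact_force: [0.4, 0.0, -2.5]
grip_width: 0.61
```

move_arm(steps="-1 -.97 .5 0 0 0 0;-1 -.97 .5 0 0 0 0;-1 -.97 .5 0 0 0 0;-1 -.97 .5 0 0 0 0;-1 -.97 0 0 0 0 0;-1 -.97 0 0 0 0 0;-1 -.97 0 0 0 0 0;-1 -.97 0 0 0 0 0;-1 -.97 0 0 0 0 0;-1 -.97 0 0 0 0 0;-1 -.97 0 0 0 0 0;-1 -.97 0 0 0 0 0")

```text
t: 76.97
position: [624.3, -201.8, 137.7]
eef_rot: [-0.0, 0.707, 0.708, 0.0]
contact_force: [0.6, -0.2, -1.7]
grip_width: 0.606
```

move_arm(steps="-1 0 0 .9 0 0 0;-1 0 0 .7 0 0 0;-1 0 0 .3 0 0 0;-1 0 0 .1 0 0 0;-1 0 0 0 0 0 0")

```text
t: 77.6
position: [624.5, -200.3, 98.0]
eef_rot: [0.0, 0.707, 0.708, 0.0]
contact_force: [-0.8, -0.4, -1.9]
grip_width: 0.612
```

move_arm(steps="-1 0 0 .08 0 0 0;.65 0 0 0 0 0 0;.65 0 0 0 0 0 0;.65 0 0 0 0 0 .0278;.65 0 0 0 0 0 .0278;.65 0 0 0 0 0 .0278;.65 0 0 0 0 0 .0278;.65 0 0 0 0 0 .0278;.65 0 0 0 0 0 .0278;.65 0 0 0 0 0 .0278;.65 0 0 0 0 0 .0278;.65 0 0 0 0 0 .0278")

```text
t: 79.1
position: [624.4, -200.6, 96.3]
eef_rot: [0.0, 1.0, -0.003, 0.0]
contact_force: [1.0, 0.8, 0.5]
grip_width: 0.822
```

move_arm(steps="-1 0 0 0 0 0 0;-1 0 0 0 0 0 0;-1 0 0 0 0 0 0;-1 0 0 0 0 0 0")

```text
t: 79.6
position: [624.6, -200.6, 96.7]
eef_rot: [0.0, 1.0, 0.002, 0.0]
contact_force: [-0.3, 0.4, 5.7]
grip_width: 0.635
```

move_arm(steps=".65 0 0 0 0 0 0;.65 0 0 0 0 0 0;.65 0 0 0 0 0 0;.65 0 0 -1 0 0 0;.65 0 0 -1 0 0 0;.65 0 0 -1 0 0 0;.65 0 0 -1 0 0 0;-.2 -.2 -1 -.3 0 0 0;-.2 -.2 -1 0 0 0 0;-.2 -.2 -1 0 0 0 0;-.2 -.2 -1 0 0 0 0;-.2 -.2 -1 0 0 0 0")

```text
t: 81.1
position: [603.9, -98.9, 181.9]
eef_rot: [-0.0, 1.0, 0.0, -0.0]
contact_force: [0.2, 0.1, -0.4]
grip_width: 0.401
```

move_arm(steps="-.2 -.2 -1 0 0 0 0;-.2 -.2 -1 0 0 0 0;-.2 -.2 -1 0 0 0 0;-.2 -.2 -1 0 0 0 0;-.2 -.2 -1 0 0 0 0;-.2 -.2 -1 0 0 0 0;-.2 -.2 -1 0 0 0 0;-.2 -.2 -1 0 0 0 0;-.2 -.2 -1 0 0 0 0;-.2 -.2 -1 0 0 0 0;-.2 -.2 -1 0 0 0 0;-.2 -.2 -1 0 0 0 0")

```text
t: 82.6
position: [556.1, 140.8, 182.1]
eef_rot: [-0.0, 1.0, -0.0, -0.0]
contact_force: [0.6, -0.1, 0.3]
grip_width: 0.398
```

move_arm(steps="-.2 -.25 -1 0 0 0 0;-.2 -.25 -1 0 0 0 0;-.2 -.25 -1 0 0 0 0;-.2 -.25 -1 0 0 0 0;-.2 -.25 -1 0 0 0 0;-.2 -.25 -1 0 0 0 0;-.2 -.25 -1 0 0 0 0;-.2 -.25 -1 0 0 0 0;-.2 0 -1 0 0 0 0;-.2 0 0 0 0 0 0;-.2 0 0 0 0 0 0")

```text
t: 83.98
position: [516.5, 319.4, 182.0]
eef_rot: [0.0, 1.0, -0.0, -0.0]
contact_force: [-0.6, -0.3, -0.6]
grip_width: 0.395
```

```bash
python3 find.py wrist w17.png 4,14 blue,orange; python3 jarchk.py green,529.6,-199.7 blue,624.5,-200.3
```

```text
t 83.975 [516.5 319.4 182. ] 0.39511839458586645
blue [ 133.  278. 1528.] [array([455.8, 509.2]), array([460.1, 503.2])]
blue [ 315.  224. 2282.] [array([512.1, 324. ]), array([514.6, 323.8])]
blue [556.  26.  47.] [array([679.6, 124.6]), array([676.9, 130.7])]
orange [356. 313.  48.] [array([415.3, 280.4]), array([420.9, 281.6])]
orange [295. 315. 556.] [array([413. , 345.4]), array([418.7, 344.6])]
orange [ 485.  315. 1992.] [array([413. , 143.8]), array([418.7, 149.3])]
orange [391. 302. 356.] [array([428.5, 244.8]), array([433.6, 247.1])]
84.025 [516.6 319.2 182. ] [-1.5 -0.  -0.4]
green foot-expected px [38.2 33.4] 107.0
green foot-expected px [6.8 3.3] 68.5
green foot-expected px [ -5.3 -24.4] 335.5
blue foot-expected px [1.3 4.8] 165.5
blue foot-expected px [37.9 -2.8] 419.0
```

move_arm(steps="-.2 -.15 -.22 .908 0 0 0;-.2 0 0 .908 0 0 0;-.2 0 0 .908 0 0 0;-.2 0 0 .908 0 0 0;-.2 0 0 .908 0 0 0;-.2 0 0 .908 0 0 0;-.2 0 0 .908 0 0 0;-.2 0 0 .908 0 0 0;-.2 0 0 .908 0 0 0;-1 0 0 0 0 0 0;-1 0 0 0 0 0 0;-1 0 0 0 0 0 0")

```text
t: 85.58
position: [513.8, 324.1, 19.5]
eef_rot: [-0.0, 1.0, -0.0, 0.001]
contact_force: [-0.2, -0.1, -1.1]
grip_width: 0.194
```

move_arm(steps="-.2 0 0 0 0 0 0;-.2 0 0 0 0 0 0;-.2 0 0 0 0 0 -.0278;-.2 0 0 0 0 0 -.0278;-.2 0 0 0 0 0 -.0278;-.2 0 0 0 0 0 -.0278;-.2 0 0 0 0 0 -.0278;-.2 0 0 0 0 0 -.0278;-.2 0 0 0 0 0 -.0278;-.2 0 0 0 0 0 -.0278;-.2 0 0 0 0 0 -.0278;-.2 0 0 0 0 0 0")

```text
t: 87.08
position: [513.4, 323.9, 18.8]
eef_rot: [-0.0, 0.707, 0.707, 0.0]
contact_force: [0.1, 0.8, 0.0]
grip_width: 0.4
```

move_arm(steps="-1 0 0 0 0 0 0;-1 0 0 0 0 0 0;-1 0 0 0 0 0 0;-1 0 0 0 0 0 0")

```text
t: 87.58
position: [513.5, 323.9, 18.9]
eef_rot: [0.0, 0.707, 0.707, 0.0]
contact_force: [-0.5, -0.1, 4.6]
grip_width: 0.194
```

move_arm(steps="-1 0 0 -.6 0 0 0;-1 0 0 -1 0 0 0;-1 0 0 -1 0 0 0;-1 0 0 -1 0 0 0;-1 0 0 -1 0 0 0;-1 0 0 -1 0 0 0;-1 0 0 -1 0 0 0;-1 0 0 -1 0 0 0;-1 0 0 -.4 0 0 0;-1 -.971 .555 0 0 0 0;-1 -.971 .555 0 0 0 0;-1 -.971 .555 0 0 0 0")

```text
t: 89.08
position: [547.5, 263.8, 178.1]
eef_rot: [-0.0, 0.707, 0.707, -0.0]
contact_force: [-0.2, -0.0, -1.1]
grip_width: 0.191
```

move_arm(steps="-1 -.971 .555 0 0 0 0;-1 -.971 .555 0 0 0 0;-1 -.971 .555 0 0 0 0;-1 -.971 .555 0 0 0 0;-1 -.971 .555 0 0 0 0;-1 -.971 .555 0 0 0 0;-1 -.971 .555 0 0 0 0;-1 -.971 0 0 0 0 0;-1 -.971 0 0 0 0 0;-1 -.971 0 0 0 0 0;-1 -.971 0 0 0 0 0;-1 -.971 0 0 0 0 0")

```text
t: 90.58
position: [624.6, 31.4, 178.8]
eef_rot: [0.0, 0.707, 0.708, 0.0]
contact_force: [-0.3, 0.4, -0.4]
grip_width: 0.192
```

move_arm(steps="-1 -.971 0 0 0 0 0;-1 -.971 0 0 0 0 0;-1 -.971 0 0 0 0 0;-1 -.971 0 0 0 0 0;-1 -.971 0 0 0 0 0;-1 -.971 0 0 0 0 0;-1 -.971 0 0 0 0 0;-1 -.971 0 0 0 0 0;-1 -.971 0 0 0 0 0;-1 -.971 0 0 0 0 0;-1 0 0 0 0 0 0;-1 0 0 0 0 0 0")

```text
t: 92.08
position: [624.9, -161.4, 178.6]
eef_rot: [-0.0, 0.707, 0.707, 0.0]
contact_force: [0.1, 0.5, -0.5]
grip_width: 0.191
```

```bash
python3 jarchk.py blue,624.5,-200.6
```

```text
92.075 [ 624.9 -161.4  178.6] [ 0.1  0.5 -0.5]
blue foot-expected px [1.1 5.1] 158.5
blue foot-expected px [38.  -2.9] 418.0
blue foot-expected px [ 13.6 -31.9] 262.5
```

move_arm(steps="-1 -.98 -.01 0 0 0 0;-1 -.98 0 0 0 0 0;-1 0 0 0 0 0 0;-1 0 0 .5 0 0 0;-1 0 0 .3 0 0 0;-1 0 0 .3 0 0 0;-1 0 0 .15 0 0 0;-1 0 0 .05 0 0 0;-1 0 0 0 0 0 0")

```text
t: 93.25
position: [624.9, -200.7, 152.8]
eef_rot: [0.0, 0.707, 0.708, 0.0]
contact_force: [0.4, 1.0, 0.1]
grip_width: 0.194
```

move_arm(steps="-1 0 0 .08 0 0 0;-.2 0 0 0 0 0 0;-.2 0 0 0 0 0 0;-.2 0 0 -.5 0 0 0;-.2 0 0 -1 0 0 0;-.2 0 0 -1 0 0 0;.65 .99 -.456 0 0 0 0;.65 .99 -.456 0 0 0 0;.65 .99 -.456 0 0 0 0;.65 .99 -.456 0 0 0 0;.65 .99 -.456 0 0 0 0;.65 .99 -.456 0 0 0 0")

```text
t: 94.75
position: [569.3, -80.6, 201.1]
eef_rot: [-0.0, 0.707, 0.708, 0.0]
contact_force: [-0.6, 0.0, -0.1]
grip_width: 0.824
```

move_arm(steps=".65 .99 -.456 0 0 0 0;.65 .99 -.456 0 0 0 0;.65 .99 -.456 0 0 0 0;.65 .99 -.456 0 0 0 0;.65 .99 -.456 0 0 0 0;.65 .99 -.456 0 0 0 0;.65 .99 -.456 0 0 0 0;.65 .99 -.456 0 0 0 0;.65 .99 -.456 0 0 0 0;.65 .99 -.456 0 0 0 0;.65 .99 -.456 0 0 0 0;.65 .99 -.456 0 0 0 0")

```text
t: 96.25
position: [459.4, 156.7, 201.1]
eef_rot: [-0.0, 0.707, 0.708, 0.0]
contact_force: [0.0, 0.6, 0.4]
grip_width: 0.826
```

move_arm(steps=".65 .99 -.456 0 0 0 0;.65 .99 -.456 0 0 0 0;.65 .99 -.456 0 0 0 0;.65 .99 -.456 0 0 0 0;.65 .99 -.456 0 0 0 0;.65 0 0 0 0 0 0;.65 0 0 0 0 0 0")

```text
t: 97.12
position: [414.4, 254.4, 201.1]
eef_rot: [0.0, 0.707, 0.708, -0.0]
contact_force: [0.0, -0.5, 0.3]
grip_width: 0.826
```

```bash
python3 find.py wrist w18.png 4,12 orange; python3 jarchk.py green,529.6,-199.7 blue,624.5,-200.6
python3 - <<'E'
from h import *
im=cv2.imread('pics/w18.png')
for b in blobs(im,'orange'): print(np.round(b[:3]),cv2.boundingRect(b[3]))
p=cams.camera_params('wrist'); print([proj(p,(415,254.5+d,4)) for d in (0,27,-27)],[proj(p,(415+d,254.5,4)) for d in (27,-27)])
E
```

```text
t 97.125 [414.4 254.4 201.1] 0.8257806090917263
orange [ 323.  310. 1686.] [array([417.2, 145.3]), array([417.1, 149.7])]
orange [ 321.  222. 1452.] [array([415.1, 246.6]), array([415.1, 248.5])]
orange [321. 194. 242.] [array([415.5, 275.3]), array([415.5, 276.6])]
orange [ 338.  111. 1722.] [array([430.6, 353.2]), array([430.2, 352.7])]
97.175 [414.6 254.2 201.1] [-0.8 -0.7  0.3]
green foot-expected px [38.2 33.3] 106.5
green foot-expected px [6.7 3.3] 70.5
green foot-expected px [ -5.3 -24.5] 334.5
blue foot-expected px [1.4 4.8] 165.5
blue foot-expected px [ -6.1 -24.5] 437.5
blue foot-expected px [38.  -2.9] 418.0
[ 323.  310. 1686.] (299, 288, 49, 46)
[ 321.  222. 1452.] (295, 203, 52, 39)
[321. 194. 242.] (294, 186, 54, 25)
[ 338.  111. 1722.] (315, 86, 46, 50)
[array([320.58674276, 214.06330285]), array([320.62359747, 187.46066754]), array([320.55156514, 239.4553785 ])] [array([347.10319045, 214.10150318]), array([294.0751939 , 214.02510958])]
```

move_arm(steps=".65 0 .03 .98 0 0 0;.65 0 0 .98 0 0 0;.65 0 0 .98 0 0 0;.65 0 0 .98 0 0 0;.65 0 0 .98 0 0 0;.65 0 0 .98 0 0 0;.65 0 0 .98 0 0 0;.65 0 0 .98 0 0 0;.65 0 0 .94 0 0 0;-1 0 0 0 0 0 0;-1 0 0 0 0 0 0;-1 0 0 0 0 0 0")

```text
t: 98.72
position: [415.4, 254.5, 26.2]
eef_rot: [0.0, 0.707, 0.707, 0.0]
contact_force: [-0.1, -0.0, -2.4]
grip_width: 0.619
```

move_arm(steps="-1 0 0 -.6 0 0 0;-1 0 0 -1 0 0 0;-1 0 0 -1 0 0 0;-1 -.99 .285 -1 0 0 0;-1 -.99 .285 -1 0 0 0;-1 -.99 .285 -1 0 0 0;-1 -.99 .285 -1 0 0 0;-1 -.99 .285 -1 0 0 0;-1 -.99 .285 -1 0 0 0;-1 -.99 .285 -1 0 0 0;-1 -.99 .285 0 0 0 0;-1 -.99 .285 0 0 0 0")

```text
t: 100.22
position: [466.7, 75.7, 218.9]
eef_rot: [0.0, 0.707, 0.708, 0.001]
contact_force: [0.4, -0.5, -1.9]
grip_width: 0.614
```

move_arm(steps="-1 -.99 .285 0 0 0 0;-1 -.99 .285 0 0 0 0;-1 -.99 .285 0 0 0 0;-1 -.99 .285 0 0 0 0;-1 -.99 .285 0 0 0 0;-1 -.99 .285 0 0 0 0;-1 -.99 .285 0 0 0 0;-1 -.99 .285 0 0 0 0;-1 -.99 .285 0 0 0 0;-1 -.99 .285 0 0 0 0;-1 -.99 .285 0 0 0 0;-1 -.99 .285 0 0 0 0")

```text
t: 101.72
position: [535.7, -162.6, 217.4]
eef_rot: [-0.0, 0.707, 0.707, 0.0]
contact_force: [-0.2, 1.4, -1.8]
grip_width: 0.621
```

move_arm(steps="-1 -.99 .285 -.3 0 0 0;-1 -.99 .285 0 0 0 0;-1 -.99 .285 0 0 0 0;-1 -.99 .285 0 0 0 0;-1 -.99 .285 0 0 0 0;-1 -.99 .285 0 0 0 0;-1 -.99 .285 0 0 0 0;-1 0 0 0 0 0 0")

```text
t: 102.72
position: [575.5, -301.3, 222.8]
eef_rot: [-0.0, 0.707, 0.707, -0.0]
contact_force: [-0.2, -0.2, -2.7]
grip_width: 0.619
```

move_arm(steps="-1 0 0 1 0 0 0;-1 0 0 1 0 0 0;-1 0 0 1 0 0 0;-1 0 0 1 0 0 0;-1 0 0 1 0 0 0;-1 0 0 .8 0 0 0;-1 0 0 .3 0 0 0;-1 0 0 .1 0 0 0;-1 0 0 0 0 0 0")

```text
t: 103.85
position: [575.6, -299.9, 99.9]
eef_rot: [0.0, 0.707, 0.708, 0.0]
contact_force: [-0.4, -0.5, -2.5]
grip_width: 0.618
```

move_arm(steps="-1 0 0 .1 0 0 0;-1 0 0 .08 0 0 0;-1 0 0 0 0 0 0;.65 0 0 0 0 0 0;.65 0 0 0 0 0 0;.65 0 0 0 0 0 .0278;.65 0 0 0 0 0 .0278;.65 0 0 0 0 0 .0278;.65 0 0 0 0 0 .0278;.65 0 0 0 0 0 .0278;.65 0 0 0 0 0 .0278;.65 0 0 0 0 0 .0278")

```text
t: 105.35
position: [575.4, -299.8, 96.0]
eef_rot: [0.0, 0.985, 0.171, 0.0]
contact_force: [-0.4, 0.5, 0.2]
grip_width: 0.821
```

move_arm(steps=".65 0 0 0 0 0 .0278;.65 0 0 0 0 0 .0278;-1 0 0 0 0 0 0;-1 0 0 0 0 0 0;-1 0 0 0 0 0 0;-1 0 0 0 0 0 0")

```text
t: 106.1
position: [575.5, -299.8, 96.3]
eef_rot: [0.0, 1.0, 0.002, 0.0]
contact_force: [-0.5, 0.7, 6.5]
grip_width: 0.628
```

move_arm(steps=".65 0 0 0 0 0 0;.65 0 0 0 0 0 0;.65 0 0 0 0 0 0;.65 0 0 -1 0 0 0;.65 0 0 -1 0 0 0;.65 0 0 -1 0 0 0;.65 0 0 -1 0 0 0;-.2 0 0 -1 0 0 0;-.2 0 0 -.4 0 0 0;-.2 -.5 -1 0 0 0 0;-.2 -.5 -1 0 0 0 0;-.2 -.5 -1 0 0 0 0")

```text
t: 107.6
position: [544.9, -239.2, 203.9]
eef_rot: [-0.0, 1.0, -0.0, -0.0]
contact_force: [0.2, 0.0, -0.3]
grip_width: 0.398
```

move_arm(steps="-.2 -.34 -1 0 0 0 0;-.2 -.34 -1 0 0 0 0;-.2 -.34 -1 0 0 0 0;-.2 -.34 -1 0 0 0 0;-.2 -.34 -1 0 0 0 0;-.2 -.34 -1 0 0 0 0;-.2 -.34 -1 0 0 0 0;-.2 -.34 -1 0 0 0 0;-.2 -.34 -1 0 0 0 0;-.2 -.34 -1 0 0 0 0;-.2 -.34 -1 0 0 0 0;-.2 -.34 -1 0 0 0 0")

```text
t: 109.1
position: [463.3, 1.5, 203.9]
eef_rot: [-0.0, 1.0, -0.0, 0.0]
contact_force: [0.3, -0.3, 0.5]
grip_width: 0.4
```

move_arm(steps="-.2 -.34 -1 0 0 0 0;-.2 -.34 -1 0 0 0 0;-.2 -.34 -1 0 0 0 0;-.2 -.34 -1 0 0 0 0;-.2 -.34 -1 0 0 0 0;-.2 -.34 -1 0 0 0 0;-.2 -.34 -1 0 0 0 0;-.2 0 0 .9 0 0 0;-.2 0 0 0 0 0 0;-.2 0 0 0 0 0 0")

```text
t: 110.35
position: [416.2, 140.4, 186.4]
eef_rot: [-0.0, 1.0, -0.0, 0.0]
contact_force: [0.9, 0.2, 0.3]
grip_width: 0.397
```

```bash
python3 find.py wrist w19.png 4,14 orange;  python3 find.py top t19.png 14 orange; python3 jarchk.py green,529.6,-199.7 blue,624.5,-200.6 orange,575.6,-300
```

```text
t 110.35 [416.2 140.4 186.4] 0.396876287867095
orange [ 311.  219. 2324.] [array([415.8, 148.7]), array([418.2, 148.4])]
orange [  81.  212. 1359.] [array([422.5, 372.7]), array([424.7, 365.5])]
orange [119. 201.  44.] [array([433.5, 334. ]), array([435.3, 328. ])]
t 110.4 [416.3 140.3 186.5] 0.4004909177841835
orange [273. 313. 116.] [array([403.1, 143. ])]
orange [485. 234. 180.] [array([ 601.9, -334.9])]
orange [474. 243. 157.] [array([ 580.6, -309.4])]
110.45 [416.4 140.2 186.5] [ 1.   0.4 -0.6]
green foot-expected px [38.3 33.4] 108.0
green foot-expected px [6.8 3.3] 70.5
green foot-expected px [ -5.3 -24.5] 334.5
blue foot-expected px [1.4 4.8] 166.5
blue foot-expected px [ -6.1 -24.5] 438.5
blue foot-expected px [38.  -2.8] 420.0
orange foot-expected px [2.3 3.7] 180.0
orange foot-expected px [ 13.8 -48.8] 1141.0
```

move_arm(steps="-.2 .04 -.41 .932 0 0 0;-.2 0 0 .932 0 0 0;-.2 0 0 .932 0 0 0;-.2 0 0 .932 0 0 0;-.2 0 0 .932 0 0 0;-.2 0 0 .932 0 0 0;-.2 0 0 .932 0 0 0;-.2 0 0 .932 0 0 0;-.2 0 0 .932 0 0 0;-1 0 0 0 0 0 0;-1 0 0 0 0 0 0;-1 0 0 0 0 0 0")

```text
t: 112.0
position: [417.5, 148.5, 18.9]
eef_rot: [-0.0, 1.0, -0.0, 0.001]
contact_force: [-0.3, 0.5, -0.9]
grip_width: 0.193
```

move_arm(steps="-.2 0 0 0 0 0 0;-.2 0 0 0 0 0 0;-.2 0 0 0 0 0 -.0278;-.2 0 0 0 0 0 -.0278;-.2 0 0 0 0 0 -.0278;-.2 0 0 0 0 0 -.0278;-.2 0 0 0 0 0 -.0278;-.2 0 0 0 0 0 -.0278;-.2 0 0 0 0 0 -.0278;-.2 0 0 0 0 0 -.0278;-.2 0 0 0 0 0 -.0278;-.2 0 0 0 0 0 0")

```text
t: 113.5
position: [417.0, 148.5, 18.2]
eef_rot: [-0.0, 0.707, 0.707, 0.0]
contact_force: [0.9, 0.1, 0.2]
grip_width: 0.399
```

move_arm(steps="-1 0 0 0 0 0 0;-1 0 0 0 0 0 0;-1 0 0 0 0 0 0;-1 0 0 0 0 0 0")

```text
t: 114.0
position: [417.1, 148.5, 18.3]
eef_rot: [0.0, 0.707, 0.707, 0.0]
contact_force: [-1.3, -0.2, 5.1]
grip_width: 0.193
```

move_arm(steps="-1 0 0 -.6 0 0 0;-1 0 0 -1 0 0 0;-1 0 0 -1 0 0 0;-1 0 0 -1 0 0 0;-1 -.975 .344 -1 0 0 0;-1 -.975 .344 -1 0 0 0;-1 -.975 .344 -1 0 0 0;-1 -.975 .344 -1 0 0 0;-1 -.975 .344 -1 0 0 0;-1 -.975 .344 -1 0 0 0;-1 -.975 .344 0 0 0 0;-1 -.975 .344 0 0 0 0")

```text
t: 115.5
position: [472.3, -8.1, 211.1]
eef_rot: [0.0, 0.707, 0.707, 0.0]
contact_force: [0.8, -0.4, -1.0]
grip_width: 0.192
```

move_arm(steps="-1 -.975 .344 0 0 0 0;-1 -.975 .344 0 0 0 0;-1 -.975 .344 0 0 0 0;-1 -.975 .344 0 0 0 0;-1 -.975 .344 0 0 0 0;-1 -.975 .344 0 0 0 0;-1 -.975 .344 0 0 0 0;-1 -.975 .344 0 0 0 0;-1 -.975 .344 0 0 0 0;-1 -.975 .344 0 0 0 0;-1 -.975 .344 0 0 0 0;-1 -.975 .344 0 0 0 0")

```text
t: 117.0
position: [555.5, -242.7, 210.1]
eef_rot: [-0.0, 0.707, 0.708, 0.0]
contact_force: [0.6, -0.5, -0.6]
grip_width: 0.194
```

move_arm(steps="-1 -.975 .344 0 0 0 0;-1 -.975 .344 0 0 0 0;-1 -.975 .344 0 0 0 0;-1 0 0 0 0 0 0;-1 0 0 1 0 0 0;-1 0 0 0 0 0 0")

```text
t: 117.75
position: [575.3, -299.3, 188.8]
eef_rot: [-0.001, 0.707, 0.708, -0.0]
contact_force: [0.6, 0.4, 0.0]
grip_width: 0.198
```

```bash
python3 jarchk.py orange,575.6,-300
```

```text
117.75 [ 575.3 -299.3  188.8] [0.6 0.4 0. ]
orange foot-expected px [2.2 3.7] 184.0
orange foot-expected px [ 11.4 -47. ] 1238.0
```

move_arm(steps="-1 -.02 .01 .8 0 0 0;-1 0 0 .4 0 0 0;-1 0 0 .3 0 0 0;-1 0 0 .2 0 0 0;-1 0 0 .1 0 0 0;-1 0 0 0 0 0 0")

```text
t: 118.55
position: [576.0, -300.3, 154.1]
eef_rot: [0.0, 0.707, 0.707, 0.0]
contact_force: [-0.7, 0.2, 0.0]
grip_width: 0.192
```

move_arm(steps="-1 0 0 .1 0 0 0;-1 0 0 .07 0 0 0;-.2 0 0 0 0 0 0;-.2 0 0 0 0 0 0;-.2 0 0 -.5 0 0 0;-.2 0 0 -1 0 0 0;-.2 0 0 -1 0 0 0;-.2 0 0 -.5 0 0 0;-.2 .98 .135 0 0 0 0;-.2 .98 .135 0 0 0 0;-.2 .98 .135 0 0 0 0;-.2 .98 .135 0 0 0 0")

```text
t: 120.05
position: [586.8, -220.0, 210.4]
eef_rot: [-0.0, 0.706, 0.708, -0.0]
contact_force: [-0.0, 0.0, 0.3]
grip_width: 0.402
```

move_arm(steps="-.2 .98 .135 0 0 0 0;-.2 .98 .135 0 0 0 0;-.2 .98 .135 0 0 0 0;-.2 .98 .135 0 0 0 0;-.2 .98 .135 0 0 0 0;-.2 .98 .135 0 0 0 0;-.2 .98 .135 0 0 0 0;-.2 .98 .135 0 0 0 0;-.2 .98 .135 0 0 0 0;-.2 .98 .135 0 0 0 0;-.2 .98 .135 0 0 0 0;-.2 .98 .135 0 0 0 0")

```text
t: 121.55
position: [619.0, 14.7, 210.7]
eef_rot: [-0.0, 0.707, 0.707, 0.0]
contact_force: [-0.2, -0.2, -0.2]
grip_width: 0.398
```

move_arm(steps="-.2 .98 .135 0 0 0 0;-.2 .98 .135 0 0 0 0;-.2 .98 .135 0 0 0 0;-.2 .98 .135 0 0 0 0;-.2 .98 .135 0 0 0 0;-.2 .98 .135 0 0 0 0;-.2 .98 .135 0 0 0 0;-.2 .98 .135 0 0 0 0;-.2 .98 .135 0 0 0 0;-.2 .98 .135 0 0 0 0;-.2 .98 .135 0 0 0 0;-.2 0 0 0 0 0 0")

```text
t: 123.05
position: [648.2, 230.7, 210.5]
eef_rot: [-0.0, 0.706, 0.708, -0.0]
contact_force: [-0.3, -0.2, -0.5]
grip_width: 0.399
```

```bash
python3 find.py wrist w20.png 11,45 red; python3 jarchk.py green,529.6,-199.7 blue,624.5,-200.6 orange,575.6,-300
python3 - <<'E'
from h import *
p=cams.camera_params('wrist')
im=cv2.imread('pics/w20.png')
for b in blobs(im,'red',amin=500): (x,y),r=cv2.minEnclosingCircle(b[3]); print('circ',x,y,r,ray(p,(x,y),12),ray(p,(x,y),45))
E
```

```text
t 123.05 [648.2 230.7 210.5] 0.3989809892506194
red [ 327.  328. 2936.] [array([656.4,  97.9]), array([655.6, 118.6])]
red [321. 285. 150.] [array([649.2, 151.5]), array([649.1, 166.8])]
red [  326.   174. 10210.] [array([654. , 271.2]), array([653.5, 274.6])]
123.1 [648.2 229.7 210.5] [ 0.2  0.2 -0.1]
green foot-expected px [38.3 33.5] 104.5
green foot-expected px [6.8 3.3] 70.5
green foot-expected px [ -5.3 -24.5] 334.5
blue foot-expected px [1.4 4.8] 165.5
blue foot-expected px [ -6.  -24.5] 437.5
blue foot-expected px [38.  -2.9] 419.0
orange foot-expected px [2.1 3.7] 183.0
orange foot-expected px [  8.1 -42.4] 1549.0
circ 323.2926330566406 331.5345764160156 39.83238983154297 [651.95398302  92.21595177  12.        ] [651.64503648 112.78737424  45.        ]
circ 584.0 255.0 22.136043548583984 [927.9087729  185.61878952  12.        ] [900.87908698 197.14600266  45.        ]
circ 597.0 203.0 23.345335006713867 [928.04214272 241.32126368  12.        ] [900.99954258 247.45479877  45.        ]
circ 611.0 148.0 25.318077087402344 [928.41109828 294.90265054  12.        ] [901.33277213 295.84789274  45.        ]
circ 325.9007568359375 173.88961791992188 57.962345123291016 [653.71540287 269.72439641  12.        ] [653.23589781 273.10765234  45.        ]
circ 619.5 83.0 22.896604537963867 [921.46369357 352.11774579  12.        ] [895.05808555 347.52284263  45.        ]
```

move_arm(steps="-.2 .98 .14 0 0 0 0;-.2 .98 .14 .95 0 0 0;-.2 0 0 .957 0 0 0;-.2 0 0 .957 0 0 0;-.2 0 0 .957 0 0 0;-.2 0 0 .957 0 0 0;-.2 0 0 .957 0 0 0;-.2 0 0 .957 0 0 0;-.2 0 0 .957 0 0 0;-.2 0 0 .957 0 0 0;-.2 0 0 .957 0 0 0;-.2 0 0 0 0 0 0")

```text
t: 124.65
position: [653.0, 268.0, 17.5]
eef_rot: [-0.001, 0.707, 0.707, -0.001]
contact_force: [-0.1, -0.3, -0.2]
grip_width: 0.403
```

move_arm(steps="-1 0 0 0 0 0 0;-1 0 0 0 0 0 0;-1 0 0 0 0 0 0;-1 0 0 0 0 0 0;-1 0 0 -.5 0 0 0;-1 0 0 -1 0 0 0;-1 0 0 -1 0 0 0;-1 0 0 -1 0 0 0;-1 0 0 -1 0 0 0;-1 0 0 0 0 0 0", grip_force=80)

```text
t: 125.9
position: [654.6, 268.4, 111.8]
eef_rot: [0.001, 0.707, 0.708, 0.001]
contact_force: [0.5, -0.3, -1.8]
grip_width: 0.178
```

Run:
```python
from h import *
np.set_printoptions(precision=1,suppress=True)
s=status.get_state(); print(s['position'])
im,p=snap('wrist','w21.png')
z0=s['position'][2]-18.8
for b in blobs(im,'red',amin=300): (x,y),r=cv2.minEnclosingCircle(b[3]); print(np.round(b[:3]),cv2.boundingRect(b[3]),'lid?',ray(p,(x,y),z0+12),'dishfloor',ray(p,(x,y),4))
im,p=snap('top','t21.png')
for b in blobs(im,'red',amin=300,roi=(180,170,340,230)): (x,y),r=cv2.minEnclosingCircle(b[3]); print('top',np.round(b[:3]),cv2.boundingRect(b[3]),ray(p,b[:2],z0+12),ray(p,(x,y),z0+12), ray(p,(x,y),4))
```

```text
[654.6 268.4 111.8]
[321. 409. 466.] (293, 403, 56, 14) lid? [655.2 203.6 105. ] dishfloor [655.5 108.7   4. ]
[  320.   273. 30482.] (204, 181, 234, 215) lid? [654.8 273.8 105. ] dishfloor [655.  226.3   4. ]
top [297. 203. 942.] (276, 185, 43, 37) [632.3  95.1 105. ] [633.4  96.1 105. ] [664.6 102.3   4. ]
```

move_arm(steps="-1 -.941 .013 0 0 0 0;-1 -.941 .013 0 0 0 0;-1 -.941 .013 0 0 0 0;-1 -.941 .013 0 0 0 0;-1 -.941 .013 0 0 0 0;-1 -.941 .013 0 0 0 0;-1 -.941 .013 0 0 0 0;-1 -.941 .013 0 0 0 0;-1 -.941 .013 0 0 0 0;-1 0 0 .8 0 0 0;-1 0 0 .8 0 0 0;-1 0 0 0 0 0 0")

```text
t: 127.5
position: [655.3, 99.3, 75.2]
eef_rot: [-0.001, 0.707, 0.708, -0.001]
contact_force: [0.2, -0.6, 0.2]
grip_width: 0.176
```

move_arm(steps="-1 0 0 .4 0 0 0;-1 0 0 .3 0 0 0;-1 0 0 .2 0 0 0;-1 0 0 0 0 0 0")

```text
t: 128.0
position: [656.2, 98.9, 59.2]
eef_rot: [-0.0, 0.707, 0.708, -0.0]
contact_force: [0.1, -0.0, -0.8]
grip_width: 0.176
```

move_arm(steps="-1 0 0 .1 0 0 0;-1 0 0 .05 0 0 0;-1 0 0 0 0 0 0")

```text
t: 128.38
position: [656.5, 98.8, 57.2]
eef_rot: [0.0, 0.707, 0.708, 0.0]
contact_force: [-2.6, -0.6, 6.1]
grip_width: 0.177
```

move_arm(steps="-.2 0 0 0 0 0 0;-.2 0 0 0 0 0 0;-.2 0 0 -.5 0 0 0;-.2 0 0 -1 0 0 0;-.2 0 0 -1 0 0 0;-.2 0 0 -1 0 0 0;-.2 0 0 -1 0 0 0;-1 -.935 -.628 0 0 0 0;-1 -.935 -.628 0 0 0 0;-1 -.935 -.628 0 0 0 0;-1 -.935 -.628 0 0 0 0;-1 -.935 -.628 0 0 0 0")

```text
t: 129.88
position: [592.9, 4.1, 146.6]
eef_rot: [-0.0, 0.707, 0.707, 0.0]
contact_force: [0.3, -0.7, 0.3]
grip_width: 0.001
```

move_arm(steps="-1 -.935 -.628 0 0 0 0;-1 -.935 -.628 0 0 0 0;-1 -.935 -.628 0 0 0 0;-1 -.935 -.628 0 0 0 0;-1 -.935 -.628 0 0 0 0;-1 0 0 0 0 0 0;-1 0 0 0 0 0 0")

```text
t: 130.75
position: [531.0, -88.3, 146.5]
eef_rot: [-0.0, 0.707, 0.707, 0.0]
contact_force: [-0.8, 0.1, 0.6]
grip_width: -0.001
```

```bash
python3 find.py wrist w22.png 70,80 green | head -6
python3 - <<'E'
from h import *
np.set_printoptions(precision=1,suppress=True)
im,p=snap('scene','s22.png'); print(status.get_state()['t'])
def show(col,X,zs,roi=35):
    u,v=proj(p,(X[0],X[1],zs[0])); u,v=int(u),int(v)
    for b in blobs(im,col,roi=(u-roi,v-roi,u+roi,v+roi),amin=60):
        e=cv2.fitEllipse(b[3]); print(col,np.array(b[:3]),cv2.boundingRect(b[3]),[ray(p,b[:2],z)[:2] for z in zs],'ell',np.array(e[0]),np.array(e[1]),e[2])
for c,X in [('green',(529.6,-199.8)),('blue',(624.6,-200.6)),('orange',(575.6,-300))]: print('exp',proj(p,(*X,143))); show(c,X,(143,149,75))
show('red',(657,100),(45,50),45); print('exp',proj(p,(657,100,48)))
for b in blobs(im,'blue',roi=(480,190,540,250)): print('rod',np.array(b[:3]),cv2.boundingRect(b[3]))
print(proj(p,(499.5,450.6,98)))
E
```

```text
t 130.75 [531.  -88.3 146.5] -0.0014143766760201014
green [ 319.  255. 1428.] [array([530.7, -89.9]), array([530.7, -86.4])]
green [ 467.  257. 5486.] [array([631.6, -90.7]), array([627. , -87.1])]
130.85
exp [211.1 214.6]
green [223.  241.2  71.5] (217, 233, 13, 14) [array([ 612.8, -161.5]), array([ 619.1, -159.6]), array([ 540.8, -182.7])] ell [223.2 240.7] [ 7.  16.3] 49.17101287841797
green [211.1 213.4 328. ] (199, 202, 25, 22) [array([ 525.7, -200.6]), array([ 532.9, -198.4]), array([ 444.6, -225.9])] ell [211.  213.2] [19.4 22.8] 87.4214096069336
exp [202.5 245.3]
blue [209.7 273.5 167. ] (195, 261, 28, 19) [array([ 700.8, -172.8]), array([ 706.3, -170.8]), array([ 638.1, -195.1])] ell [208.6 268.1] [20.8 25.5] 69.91315460205078
blue [202.1 244.1 442.5] (189, 231, 28, 25) [array([ 621.1, -202. ]), array([ 627.4, -199.8]), array([ 550. , -227.4])] ell [202.1 243.9] [22.1 26.4] 80.7904281616211
exp [159.  228.9]
orange [168.8 255.9 180. ] (152, 244, 29, 19) [array([ 654.6, -260.7]), array([ 660.6, -257.9]), array([ 587. , -292.3])] ell [166.8 251.2] [20.9 25.8] 78.95625305175781
orange [ 169.5  212.1 1253. ] (145, 193, 49, 46) [array([ 521.5, -291.2]), array([ 528.7, -288.1]), array([ 439.8, -326. ])] ell [170.  211.4] [35.6 56.3] 43.20794677734375
red [ 351.8  289.6 1763.5] (325, 269, 55, 43) [array([655.4, 100. ]), array([659.7,  99.5])] ell [351.8 289.6] [42.1 53.4] 93.52767181396484
exp [352.  289.2]
rod [506.7 220.5 142. ] (501, 211, 13, 20)
[506.3 221.4]
```

move_arm(steps="-1 0 0 .9 0 0 0;-1 0 0 .9 0 0 0;-1 0 0 .9 0 0 0;-1 0 0 0 0 0 0")

```text
t: 131.35
position: [530.1, -88.0, 90.4]
eef_rot: [-0.001, 0.707, 0.708, -0.001]
contact_force: [-0.7, -0.5, -1.1]
grip_width: -0.0
```

move_arm(steps="-1 0 0 .25 0 0 0;-1 0 0 .1 0 0 0;-1 0 0 0 0 0 0")

```text
t: 131.72
position: [531.0, -88.3, 85.6]
eef_rot: [0.0, 0.707, 0.707, 0.0]
contact_force: [-1.2, 0.8, -0.1]
grip_width: 0.0
```

move_arm(steps="-1 0 0 .1 0 0 0;-1 0 0 .1 0 0 0;-1 0 0 .1 0 0 0;-1 0 0 0 0 0 0")

```text
t: 132.22
position: [531.0, -88.3, 79.5]
eef_rot: [0.0, 0.707, 0.708, 0.0]
contact_force: [-1.7, 0.0, 3.3]
grip_width: -0.003
```

Contact (3.3 N). Press on through the travel, then release.

move_arm(steps="-1 0 0 .1 0 0 0;-1 0 0 .1 0 0 0;-1 0 0 0 0 0 0")

```text
t: 132.6
position: [531.1, -88.3, 75.9]
eef_rot: [0.0, 0.707, 0.708, 0.0]
contact_force: [-2.9, 0.7, 10.3]
grip_width: -0.001
```

move_arm(steps="-1 0 0 .05 0 0 0;-1 0 0 0 0 0 0")

```text
t: 132.85
position: [531.2, -88.3, 75.7]
eef_rot: [0.0, 0.707, 0.708, 0.0]
contact_force: [-6.7, 2.2, 22.3]
grip_width: 0.001
```

move_arm(steps="-1 0 0 -1 0 0 0;-1 0 0 -1 0 0 0;-1 0 0 -1 0 0 0;-1 0 0 -1 0 0 0;-1 0 0 -1 0 0 0;-1 0 0 -1 0 0 0;-1 0 0 -1 0 0 0;-1 0 -1 0 0 0 0;-1 0 -1 0 0 0 0;-1 0 -1 0 0 0 0;-1 0 -1 0 0 0 0;-1 0 0 0 0 0 0")

```text
t: 134.35
position: [450.3, -88.4, 214.5]
eef_rot: [0.0, 0.707, 0.707, 0.0]
contact_force: [0.7, 0.3, 0.2]
grip_width: 0.002
```

Run:
```python
from h import *
np.set_printoptions(precision=1,suppress=True)
im,p=snap('scene','s23.png'); s=status.get_state(); print(s['t'],s['position'],s['contact_force'])
old=cv2.imread('pics/scene0.png')
for c,X,z in [('green',(529.6,-199.8),143),('blue',(624.6,-200.6),143),('orange',(575.6,-300),143),('red',(657,100),48),('green',(531,-88),75)]:
    u,v=proj(p,(*X,z)); ui,vi=int(u),int(v)
    for b in blobs(im,c,roi=(ui-22,vi-16,ui+22,vi+14) if c!='red' else (ui-45,vi-45,ui+45,vi+45),amin=40): print(c,np.array(b[:2])-[u,v],b[2],cv2.boundingRect(b[3]))
for c,roi in [('orange',(150,175,215,222)),('yellow',(225,195,280,230)),('orange',(440,200,470,240))]:
    for i in (old,im): print(c,[np.round(b[:3],1) for b in blobs(i,c,roi=roi)])
```

```text
134.4 [451.  -88.4 214.5] [-0.2  0.3  0.1]
green [-0.2 -1.2] 335.5 (199, 202, 25, 22)
blue [-0.3 -1.2] 440.5 (189, 231, 28, 25)
orange [ 1.5 -3.7] 504.0 (145, 212, 36, 27)
red [ 0.6 30.5] 43.5 (328, 308, 49, 17)
red [-0.1  0.4] 1764.0 (325, 269, 55, 43)
green [ 0.6 -1.1] 100.5 (260, 232, 14, 11)
orange [array([ 182.1,  198.2, 1781. ])]
orange [array([ 180.7,  198.2, 1748. ])]
yellow [array([251.1, 215. , 398. ])]
yellow [array([251.2, 215.1, 399. ])]
orange [array([450.8, 220.7, 125. ])]
orange [array([450.7, 220.7, 125.5])]
```

Run:
```python
from h import *
np.set_printoptions(precision=1,suppress=True)
im,p=snap('top','t23.png')
for c,X,z in [('green',(529.6,-199.8),146),('blue',(624.6,-200.6),146),('orange',(575.6,-300),146),('red',(657,100),51)]:
    u,v=proj(p,(*X,z)); ui,vi=int(u),int(v)
    for b in blobs(im,c,roi=(ui-35,vi-35,ui+35,vi+35),amin=100): (x,y),r=cv2.minEnclosingCircle(b[3]); print(c,np.array([x,y])-[u,v],r,b[2],ray(p,(x,y),z)[:2])
from plant import job_done
print(job_done())
```

```text
blue [ 1.3 -2.4] 13.656599998474121 260.5 [ 629.9 -203.3]
red [0.9 1.6] 25.001245498657227 1834.5 [653.4  97.7]
the job is handed in; nothing more can be done
None
```

The job is done and handed in at about t = 134 s. The last camera checks agree with the intended end state, apart from one weak check on the orange lid.

- **Stirring:** I stirred 3½ times round, then made two extra sweeps because the white bead had moved only about 10 mm. Measured in the wrist images, all five beads then lay about 26–51 mm from where they began, all still inside the dish.
- **Rod and dish:** The rod is back upright in its stand. The red lid sits on the dish, with its centre within about 1–4 mm of the dish's estimated centre.
- **Jars:** All three jars were present and stand on the platform, each with its own lid. At the first try to lid the green jar it had moved about 25–30 mm. I moved it back and re-centred it before lidding it.
- **Button:** I pressed it once until it stopped at 22 N and let go. It looked released afterwards, and the arm was clear and touching nothing.

**Last checks:**
- The scene camera put the green, blue and red lids within about 1 pixel of the expected place.
- The orange lid overlaps the tip box in the scene camera view. There its left and lower edges agree, but its centre is about 4 pixels off.
- The top camera, aimed at all four lids just before hand-in, found only blue (about 6 mm off at that camera's rougher scale) and red. It gave no reading for green or orange.
- The tip box, timer and reagent bottle had not visibly moved. I did not re-measure the flask or the petri dish.

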